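# Thread the arbor through a pulley and hang it in the truing stand

### The arm

A 7-joint arm with a two-finger parallel gripper is mounted at the origin on the work surface. World frame = base frame: x ahead of the robot, y to its left, z up, the work surface at z = 0. Lengths are in m, angles in rad, forces in N, time in s.
With the tool pointing down it reaches from about 0.4 to 0.85 m from the base axis. Payload 4.5 kg.
Tool frame: the origin (TCP) lies on the centre line of the jaws, within the pads' length; the fingertips stand 11 mm ahead of it and the grasp point (between the pads) lies 8 mm behind it; z points along the fingers, y is the direction in which the jaws open and shut (so a half turn about z gives the same grasp; the last joint's range is limited). The gripper opens to 88 mm and grips with 3 to 60 N. Pads are 18 mm wide; open, the fingers measure 123 mm over their backs; the gripper's body (75 mm by 187 mm) begins 45 mm behind the grasp point.
Start: joints at [-1.179, 0.689, -0.195, 1.565, 0.157, 0.902, -0.215], TCP at [0.219, 0.585, 0.219] pointing down, gripper open.
Joint ranges: [-3.01, 3.01], [-0.46, 2.08], [-1.47, 1.51], [0.13, 2.56], [-1, 4.14], [0.04, 2.09], [-2.66, 2.66]. Speed limits (rad/s): [2.57, 2.57, 3.14, 3.14, 3.14, 3.14, 3.14].

### API

Orientations are given as a unit quaternion [x, y, z, w].
In Python, from plant import r, snapshot gives the robot as it stands.
- The arm moves only by the tool drive_tool, never from a script. Its argument "commands" is a list of rows, each an object of numbers: "wx", "wy", "wz": the turn, a rotation vector about the tool's x, y, z in rad; "dx", "dy", "dz": the shift along the tool's x, y, z in m; "claw": the opening, from 0 (shut) to 1 (fully open). A call has 1 to 12 rows; each row shifts and turns the commanded pose from where the row before left it, along the tool's axes as they then stand; what a row does not reach is not made up. A row lasts 1/10 s, in which the tool goes at most 50 mm and 8.59 degrees, less where a joint would pass 70% of its speed; a pose out of reach is approached as far as the arm can. A call is refused whole if a number of a shift passes 0.05 or a number of a turn 0.15, either way. A call with a gripper value outside its range is refused whole. The fingers move at their own pace and stop on an object; "grip_force" is the grip in N (left out, the last holds). Time passes only in rows, so rows that do not move let the fingers close. It gives the time, the measured TCP pose, the force and the opening at its end, in the units of the state.
- r.get_state(): the state, without advancing time (a new reading comes with each control period).
- snapshot(name): name is "side" or "top"; returns a dict with "color" (420x560x3 uint8, red, green, blue), "fx", "fy", "cx", "cy" (pixels), "dist" ([k1, k2, p1, p2, k3] as OpenCV has them; the pictures are not rectified), "world_to_cam" (4x4, takes a point from world to camera coordinates). Camera axes: x right, y up, looking along -z (the intrinsics and any distortion apply to the point x, -y, -z); pixel columns grow to the right and rows downward; lengths in m; the calibration is good to about 2 mm. A picture is of the moment at which its call begins. There is no depth.
- r.finish_job(): hands the job in, once; it reports no verdict.
The state is a dict: "clock": time; "q": joint angles; "qd": joint speeds; "joint_torque": joint torques, N m; "tool_pos": TCP position; "eef_rot": TCP orientation; "contact_force": force on the tool from outside, world axes, zero at the start; "moment": the same for the moment, N m; "opening": opening from 0.0 (shut) to 1.0 (fully open).
Only numpy, scipy, OpenCV 4.12 (cv2) and the standard library are available. Lean on these libraries where they do the work, as an engineer would, in place of code of your own. Each camera call takes 0.05 s, during which the arm holds its last target. There are 200 camera calls.

### The job

Take the arbor by its handle, thread it through the bore of the pulley lying in the trough and push on until the arbor's collar bears on the pulley and the pulley is hard up against the trough's back stop: press it home with a steady 10 N or so for half a second, never as much as 15 N. Then lift the pulley out on the arbor, without touching the freshly cleaned pulley with the fingers, and lay the arbor gently in both notches of the truing stand with the pulley hanging between the posts, still up against the collar; let go. Leave the can, the wrench and the bearing alone.

Things in the scene. Friction and masses are not known exactly. Their poses are not given: they have to be found in the camera images.
- arbor_grip (a point): Middle of the handle of the arbor, a rigid straight round rod, 100 g; grip here. x axis along it from handle to tip. Along x from here, mm: grey plastic handle, 20 across, -28 to 28; steel shaft, 14 across, 28 to 126; cone narrowing to 4 across at the tip, 138; collar on the shaft, 28 across, 52 to 60. The pulley's middle is at 78 when the pulley bears on the collar.
- arbor: The same arbor: the point on its axis at the front end of the handle, 28 mm towards the tip from arbor_grip; same axes. It starts lying level on the low wooden rest, carried by its shaft, the handle sticking out free towards the robot.
- pulley: The white nylon pulley with two rims, 72 mm across, 36 mm wide, 105 to 190 g, with a plain through bore 18 mm across; origin at its middle, x axis along the bore. It starts lying on its rim in the trough, bore level and along the trough.
- pulley_mid (a point): Middle of the pulley's bore (the same point as pulley); x axis along the bore, pointing away from the robot at the start.
- trough_axis (a point): Point 54 mm above the bench above the trough's origin point, on the axis of a pulley lying in it. x axis along the trough, away from the robot: the way to push. The aluminium trough is fixed, a shallow vee, 120 mm long and 70 wide, open above and at the robot's end.
- trough: Underside of the same trough, 50 mm from its robot-side end. At its far end is a dark steel back stop, a fork 64 mm high, open upwards, its cheeks 26 mm apart: shaft and tip pass, the pulley does not. Its setting is not measured: near face 22 to 46 mm along x from here, 4 to 36 mm from the pulley at the start. Pushed, the pulley slides (0.5 to 2 N), then stops hard: find it by feel.
- stand_axis (a point): On the shaft's axis when it lies in the truing stand, midway between the posts, 75 mm above the bench; x axis along the shaft, away from the robot. The pulley's middle belongs here (6 mm play along x): then one post carries the shaft between handle and collar, the other between pulley and cone.
- stand: The same grey steel truing stand, underside centre, base 130 x 90 mm, fixed. Two posts 10 mm thick, centred 37 mm either side of the middle along x, end in open-topped 90-degree vee notches, rims about 30 mm apart and 5 mm above the shaft's axis.
- rest: Low wooden rest on which the arbor starts, 120 x 50 mm, underside centre; fixed. Its two vee blocks carry the shaft's axis 42 mm above the bench.
- can: Bystander: upright metal can, 52 mm across, 150 mm tall, underside centre. Leave alone.
- wrench: Bystander: steel wrench lying on the bench, underside centre. Leave alone.
- bearing: Bystander: steel bearing ring lying flat, 62 mm across, 18 mm high, underside centre. Leave alone.
Things that resemble listed ones, but are neither listed nor needed, are in the scene too. There is more than one size of the stand; the one meant has the size given above.

How it is judged:
On the way, in this order (a step that is already met when the one before it is completed fails the run):
1. the arbor is through the bore and its collar presses the pulley home with more than 6 N (x of pulley_mid in the frame of arbor_grip between 0.076 and 0.08 m and y of pulley_mid in the frame of arbor_grip between -0.005 and 0.005 m and z of pulley_mid in the frame of arbor_grip between -0.005 and 0.005 m and contact force between arbor and pulley above 6 N), for 0.3 s.
2. the pulley is lifted clear of the trough on the arbor (x of pulley_mid in the frame of arbor_grip between 0.072 and 0.084 m and y of pulley_mid in the frame of arbor_grip between -0.005 and 0.005 m and z of pulley_mid in the frame of arbor_grip between -0.005 and 0.005 m and height (world z) of pulley_mid above 0.083 m), for 0.2 s.
At the end, for the whole second after the job is handed in: The arbor lies at rest in both notches of the truing stand (axis within 4 mm and 0.06 rad of the stand's), the pulley on it hanging between the posts, within 6 mm of touching the collar and within 11 mm of the stand's middle, nothing moving and the robot clear (x of pulley_mid in the frame of arbor_grip between 0.072 and 0.084 m and y of pulley_mid in the frame of arbor_grip between -0.005 and 0.005 m and z of pulley_mid in the frame of arbor_grip between -0.005 and 0.005 m and x of pulley_mid in the frame of stand_axis between -0.011 and 0.011 m and z of arbor_grip in the frame of stand_axis between -0.004 and 0.004 m and z of arbor in the frame of stand_axis between -0.004 and 0.004 m and y of arbor in the frame of stand_axis between -0.004 and 0.004 m and angle between the x axis of arbor and the x axis of stand_axis, either way round below 0.06 rad and horizontal distance between pulley_mid and stand_axis below 0.012 m and linear speed of arbor below 0.02 m/s and linear speed of pulley below 0.03 m/s).
It fails at once if the arbor bears on the pulley with more than 15 N (contact force between arbor and pulley above 15 N).
It fails at once if the fingers touch the pulley (contact force between the fingers and pulley above 1 N).
It fails at once if the arbor is dropped or forced into the stand (over 25 N) (contact force between arbor and stand above 25 N).
It fails at once if the can, the wrench or the bearing is disturbed (moved 20 mm) (distance of any of can, wrench, bearing from where it was at the start of the episode above 0.02 m).
It also fails if it takes over 61 s, if anything falls off the work surface, if the arm or the gripper's body presses on something with over 40 N, if the wrist force passes 120 N, or if a joint passes its speed limit or range.

## Working session

There is one attempt and no reset: what is moved stays moved. The work goes in short steps, Python scripts to look and compute and a tool call to move; the robot and the scene stay as the last step left them, time stands still between calls to the robot, and variables do not carry over. Pictures are saved under pics/ and viewed, on a budget of 10 in all, crops included, one or two more only if the job needs it, and the job is handed in when it is done.

Besides the shell and the picture viewer there is one more tool, called after "Request:" in YAML: its name, and indented under it one key for each argument. drive_tool: Moves the arm, as the interface text tells. Its arguments: {"type":"object","properties":{"commands":{"type":"array","items":{"type":"object","properties":{"wx":{"type":"number"},"wy":{"type":"number"},"wz":{"type":"number"},"dx":{"type":"number"},"dy":{"type":"number"},"dz":{"type":"number"},"claw":{"type":"number"}}}},"grip_force":{"type":"number"}},"required":["commands"]}

```bash
ls; mkdir -p pics
cat > h.py <<'E'
import numpy as np, cv2, pickle
from plant import r, snapshot
def grab(n,save=None):
    s=snapshot(n); 
    if save: cv2.imwrite('pics/'+save+'.png',s['color'][:,:,::-1])
    pickle.dump(s,open('pics/'+(save or n)+'.pkl','wb')); return s
def load(n): return pickle.load(open('pics/'+n+'.pkl','rb'))
def K(s): return np.array([[s['fx'],0,s['cx']],[0,s['fy'],s['cy']],[0,0,1]])
def ray(s,uv):
    p=cv2.undistortPoints(np.array(uv,float).reshape(-1,1,2),K(s),np.array(s['dist'],float)).reshape(-1,2)
    d=np.c_[p[:,0],-p[:,1],-np.ones(len(p))]
    M=np.array(s['world_to_cam']);R=M[:3,:3];return -R.T@M[:3,3], d@R
def onz(s,uv,z):
    o,d=ray(s,uv); return o+d*((z-o[2])/d[:,2])[:,None]
def proj(s,P):
    M=np.array(s['world_to_cam']);c=np.atleast_2d(P)@M[:3,:3].T+M[:3,3]
    c=c*[1,-1,-1]
    return cv2.projectPoints(c,np.zeros(3),np.zeros(3),K(s),np.array(s['dist'],float))[0].reshape(-1,2)
def tri(s1,u1,s2,u2):
    o1,d1=ray(s1,[u1]);o2,d2=ray(s2,[u2]);A=np.c_[d1[0],-d2[0]];t=np.linalg.lstsq(A,o2-o1,rcond=None)[0]
    a=o1+d1[0]*t[0];b=o2+d2[0]*t[1];return (a+b)/2,np.linalg.norm(a-b)
E
python3 - <<'E'
from h import *
t=grab('top','t0');s=grab('side','s0')
for x in (t,s):
    M=x['world_to_cam'];print(ray(x,[[280,210]]),x['fx'],x['dist'])
print(r.get_state())
E
```

```text
pics
(array([ 0.44353995, -0.0159038 ,  1.12232637]), array([[ 0.17729811,  0.02770979, -0.98384835]])) 410.0567307326158 [0.01634899 0.         0.         0.         0.        ]
(array([ 0.15052741, -0.7738952 ,  1.08431883]), array([[ 0.34104584,  0.57350838, -0.74494211]])) 454.2727768023172 [0.02805178 0.         0.         0.         0.        ]
{'clock': 0.1, 'q': array([-1.17915649,  0.68990656, -0.19456209,  1.56621229,  0.15734885,
        0.90247261, -0.21509037]), 'qd': array([-1.46354979e-04, -1.99979530e-03, -6.72826563e-04, -2.87968769e-03,
        6.36649392e-04, -5.01715149e-05,  7.23726803e-04]), 'joint_torque': array([-3.08545277e-03, -5.28506470e+01, -1.27125911e+00, -1.53838724e+01,
       -5.25116280e-02,  2.01291754e-03,  3.81960012e-05]), 'tool_pos': array([0.21873593, 0.58485819, 0.21799469]), 'eef_rot': array([ 1.77895320e-01,  9.84049092e-01, -7.95918705e-04, -8.16605520e-05]), 'contact_force': array([0.26747224, 1.04623545, 0.39247514]), 'moment': array([ 0.02835811,  0.01406469, -0.03125999]), 'opening': 0.9983407889944557}
```

View pics/t0.png

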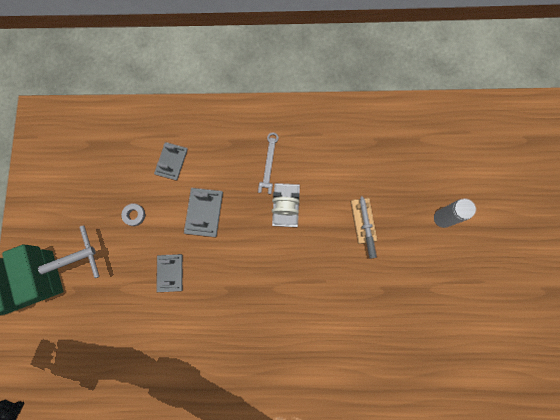

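View pics/s0.png

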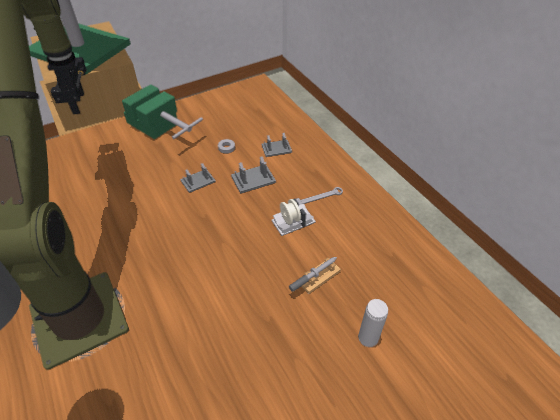

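The top view has x pointing up and y to the left. It shows the stand (largest of three) at about (203,212), the pulley in the trough at (286,205), the arbor at (367,228) with its handle towards (371,252), the wrench at (269,160), the bearing at (133,214) and the can at (455,212). The side view shows the same layout. Next I'll make enlarged crops.

Run:
```python
from h import *
t=load('t0')['color'][:,:,::-1];s=load('s0')['color'][:,:,::-1]
def c(im,x,y,w,h,k=5): return cv2.resize(im[y:y+h,x:x+w],None,fx=k,fy=k,interpolation=cv2.INTER_CUBIC)
a=[c(t,175,180,53,60),c(t,262,175,53,60),c(t,340,188,53,75,4)]
b=[c(s,225,150,53,60),c(s,265,190,53,60),c(s,283,250,66,60,4)]
def row(l): return np.hstack([cv2.copyMakeBorder(i[:300],0,300-min(300,i.shape[0]),0,3,cv2.BORDER_CONSTANT) for i in l])
A,B=row(a),row(b);w=800
f=lambda X:cv2.copyMakeBorder(X[:,:w],0,0,0,max(0,w-X.shape[1]),cv2.BORDER_CONSTANT)
cv2.imwrite('pics/m1.png',np.vstack([f(A),f(B)]))
for n,uv in [('stand',[203,212]),('base corners',[[193,188],[222,191],[216,237],[185,233]]),('trough',[[274,185],[299,185],[299,227],[273,226]])]:
    print(n,onz(load('t0'),np.reshape(uv,(-1,2)),0.006)[:,:2].round(4).tolist())
print(onz(load('t0'),[[362,198],[373,257]],0.042).round(4))
```

```text
stand [[0.64, 0.2297]]
base corners [[0.7087, 0.2605], [0.6996, 0.1783], [0.5702, 0.1913], [0.5815, 0.2775]]
trough [[0.7159, 0.0324], [0.7155, -0.0376], [0.5971, -0.0366], [0.6001, 0.0348]]
[[ 0.6699 -0.2047  0.042 ]
 [ 0.5131 -0.2273  0.042 ]]
```

View pics/m1.png

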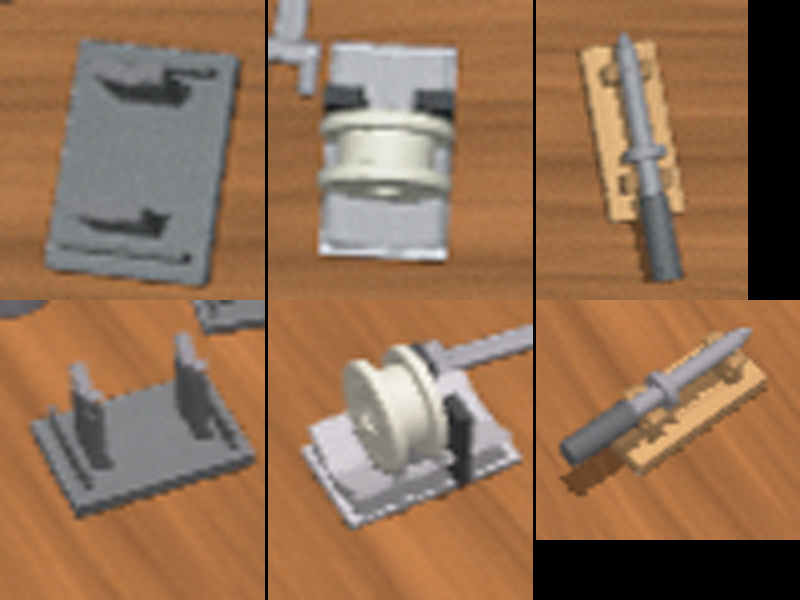

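The crops show all parts clearly. The arbor's handle points to the robot and its collar sits mid-rest, the back stop's dark cheeks lie just behind the pulley, and the stand's base and two posts are visible. Now I'll measure with masks.

Run:
```python
from h import *
t=load('t0');s=load('s0')
def mask(im,x,y,w,h,f):
    hsv=cv2.cvtColor(im,cv2.COLOR_RGB2HSV); m=np.zeros(im.shape[:2],np.uint8); m[y:y+h,x:x+w]=f(hsv[y:y+h,x:x+w].astype(int))*255
    n,l,st,c=cv2.connectedComponentsWithStats(m); k=1+st[1:,4].argmax(); return (l==k).astype(np.uint8),st[k],c[k]
def rect(s,m,z):
    c=max(cv2.findContours(m,cv2.RETR_EXTERNAL,cv2.CHAIN_APPROX_NONE)[0],key=cv2.contourArea).reshape(-1,2)
    P=onz(s,c,z)[:,:2]*1000; return cv2.minAreaRect(P.astype(np.float32))
low=lambda h:h[...,1]<90
for n,b,z in [('stand',(180,182,46,60),.008),('arbor',(352,192,30,70),.042),('can',(430,190,50,45),.0),('bearing',(115,198,40,36),.009)]:
    m,st,c=mask(t['color'],*b,low); print(n,st,c.round(1),rect(t,m,z))
    if n=='arbor':
        ys,xs=np.nonzero(m);P=onz(t,np.c_[xs,ys],.042)[:,:2];mu=P.mean(0);u=np.linalg.svd(P-mu,full_matrices=False)[2][0];u*=np.sign(u[0]);q=(P-mu)@u
        print('axis',mu,np.degrees(np.arctan2(u[1],u[0])),'ends',mu+u*q.min(),mu+u*q.max(),q.max()-q.min())
        w=(P-mu)@[-u[1],u[0]]
        for a in np.arange(q.min(),q.max(),.008):
            k=(q>=a)&(q<a+.008);print(round(a-q.min(),3),w[k].mean().round(4),np.ptp(w[k]).round(4),end=' | ')
        print()
cream=lambda h:(h[...,0]>15)&(h[...,0]<40)&(h[...,1]<70)&(h[...,1]>15)&(h[...,2]>110)
for s_,b in [(t,(268,180,40,40)),(s,(270,190,50,50))]:
    m,st,c=mask(s_['color'],*b,cream);print('pulley',st,c)
    if s_ is t: print(rect(t,m,.075))
hs=cv2.cvtColor(t['color'],cv2.COLOR_RGB2HSV)
for y in (184,188,219,223,225):
    row=hs[y,264:308].astype(int); k=np.nonzero(row[:,1]<70)[0]+264; print(y,k.min(),k.max(),onz(t,[[k.min()-.5,y],[k.max()+.5,y]],.008)[:,:2].round(4).tolist())
```

```text
stand [ 184  188   39   49 1527] [203. 212.] ((640.5835571289062, 229.08706665039062), (92.21407318115234, 130.67691040039062), 83.3877182006836)
arbor [360 196  17  63 416] [367.3 228.9] ((593.2731323242188, -214.95249938964844), (165.67556762695312, 27.03998374938965), 4.840704441070557)
axis [ 0.58696461 -0.21547232] 8.060917890955825 ends [ 0.51147245 -0.22616391] [ 0.67542824 -0.20294364] 0.16559191700530912
0.0 0.0006 0.0183 | 0.008 -0.0002 0.0184 | 0.016 0.0 0.0188 | 0.024 -0.0004 0.0189 | 0.032 -0.0002 0.0201 | 0.04 0.0001 0.0189 | 0.048 0.0003 0.0164 | 0.056 -0.0006 0.0143 | 0.064 0.0006 0.0134 | 0.072 0.0001 0.0186 | 0.08 -0.0002 0.0273 | 0.088 -0.0002 0.0165 | 0.096 0.0004 0.0139 | 0.104 0.0003 0.0156 | 0.112 0.0002 0.014 | 0.12 0.0001 0.0152 | 0.128 -0.0 0.0145 | 0.136 -0.0006 0.0157 | 0.144 -0.0002 0.0145 | 0.152 0.0001 0.0115 | 0.16 0.0 0.0084 | 
can [434 198  42  30 820] [454.7 212.7] ((635.0567016601562, -461.2989807128906), (57.361549377441406, 119.05482482910156), 26.20220184326172)
bearing [121 203  24  23 366] [132.7 214.3] ((634.8748779296875, 425.62237548828125), (65.29216003417969, 62.07997131347656), 89.78507995605469)
pulley [273 197  26  18 238] [285.20168067 204.66386555]
((644.1979370117188, -0.5961151123046875), (65.22040557861328, 44.99906539916992), 89.68305206298828)
pulley [280 199  21  26 331] [290.13897281 211.62839879]
184 264 298 [[0.7185, 0.0617], [0.7179, -0.0361]]
188 268 299 [[0.707, 0.0504], [0.7064, -0.0388]]
219 273 297 [[0.6193, 0.0361], [0.619, -0.0326]]
223 272 297 [[0.6082, 0.0388], [0.6079, -0.0325]]
225 272 297 [[0.6026, 0.0388], [0.6024, -0.0325]]
```

```bash
cat >> h.py <<'E'
from scipy.spatial.transform import Rotation as Ro
def rows(p0,R0,p1,R1,n):
    """n equal rows tool-frame, shift in the frame before the turn"""
    w=(R0.inv()*R1).as_rotvec()/n; R=R0; d=(np.array(p1)-p0)/n
    for i in range(n):
        s=R.inv().apply(d); print('dx %.4f dy %.4f dz %.4f'%tuple(s),'w',w.round(4) if i==0 else ''); R=R*Ro.from_rotvec(w)
def down(yaw): # tool z down, tool x at yaw (deg)
    return Ro.from_euler('z',yaw,degrees=True)*Ro.from_euler('x',180,degrees=True)
E
python3 - <<'E'
from h import *
t=load('t0');st=r.get_state();print(st['q'].round(3))
R0=Ro.from_quat(st['eef_rot'])
rows(st['tool_pos'],R0,[.539,-.222,.150],down(8.06),24)
sat=cv2.cvtColor(t['color'],cv2.COLOR_RGB2HSV)[...,1].astype(float)
def edge(y,a,b):
    v=sat[y,a:b+1]; k=[i for i in range(len(v)-1) if (v[i]-80)*(v[i+1]-80)<0]
    return [a+i+(80-v[i])/(v[i+1]-v[i]) for i in k]
for y in list(range(184,190))+list(range(214,227,2)):
    L,Rr=edge(y,269,279),edge(y,292,303)
    print(y,[onz(t,[[u,y]],.008)[0,:2].round(4).tolist() for u in L],[onz(t,[[u,y]],.008)[0,:2].round(4).tolist() for u in Rr])
E
```

```text
[-1.179  0.69  -0.195  1.566  0.157  0.902 -0.215]
dx -0.0243 dy -0.0268 dz 0.0029 w [-0.000e+00  1.000e-04  1.101e-01]
dx -0.0271 dy -0.0240 dz 0.0029 w 
dx -0.0295 dy -0.0209 dz 0.0029 w 
dx -0.0317 dy -0.0175 dz 0.0029 w 
dx -0.0334 dy -0.0139 dz 0.0029 w 
dx -0.0347 dy -0.0102 dz 0.0029 w 
dx -0.0356 dy -0.0063 dz 0.0029 w 
dx -0.0361 dy -0.0023 dz 0.0029 w 
dx -0.0361 dy 0.0017 dz 0.0029 w 
dx -0.0357 dy 0.0056 dz 0.0029 w 
dx -0.0349 dy 0.0095 dz 0.0028 w 
dx -0.0336 dy 0.0133 dz 0.0028 w 
dx -0.0320 dy 0.0169 dz 0.0028 w 
dx -0.0299 dy 0.0203 dz 0.0028 w 
dx -0.0275 dy 0.0235 dz 0.0028 w 
dx -0.0248 dy 0.0264 dz 0.0028 w 
dx -0.0217 dy 0.0289 dz 0.0028 w 
dx -0.0184 dy 0.0311 dz 0.0028 w 
dx -0.0149 dy 0.0330 dz 0.0028 w 
dx -0.0112 dy 0.0344 dz 0.0028 w 
dx -0.0073 dy 0.0354 dz 0.0028 w 
dx -0.0034 dy 0.0360 dz 0.0028 w 
dx 0.0006 dy 0.0362 dz 0.0028 w 
dx 0.0046 dy 0.0359 dz 0.0028 w 
184 [[0.7184, 0.0371], [0.7183, 0.0327]] [[0.7179, -0.0371]]
185 [[0.7155, 0.0371], [0.7154, 0.0325]] [[0.715, -0.0389]]
186 [[0.7126, 0.0375], [0.7126, 0.0324]] [[0.7121, -0.0387]]
187 [[0.7097, 0.0387], [0.7097, 0.0327]] [[0.7093, -0.0386]]
188 [[0.7069, 0.0387], [0.7068, 0.0333]] [[0.7064, -0.0386]]
189 [[0.704, 0.0393], [0.704, 0.0331]] [[0.7035, -0.0384]]
214 [[0.6332, 0.0367]] [[0.6329, -0.0332]]
216 [[0.6276, 0.0377]] [[0.6274, -0.0341]]
218 [[0.6221, 0.0376]] [[0.6218, -0.0336]]
220 [[0.6165, 0.038]] [[0.6162, -0.0326]]
222 [[0.6109, 0.0385]] [[0.6107, -0.0326]]
224 [[0.6054, 0.0387]] [[0.6052, -0.0325]]
226 [] [[0.5996, -0.0325]]
```

Request:
drive_tool:
  commands:
    - {"dx":-0.0243,"dy":-0.0268,"dz":0.003,"wz":0.11}
    - {"dx":-0.0271,"dy":-0.024,"dz":0.003,"wz":0.11}
    - {"dx":-0.0295,"dy":-0.0209,"dz":0.003,"wz":0.11}
    - {"dx":-0.0317,"dy":-0.0175,"dz":0.003,"wz":0.11}
    - {"dx":-0.0334,"dy":-0.0139,"dz":0.003,"wz":0.11}
    - {"dx":-0.0347,"dy":-0.0102,"dz":0.003,"wz":0.11}
    - {"dx":-0.0356,"dy":-0.0063,"dz":0.003,"wz":0.11}
    - {"dx":-0.0361,"dy":-0.0023,"dz":0.003,"wz":0.11}
    - {"dx":-0.0361,"dy":0.0017,"dz":0.003,"wz":0.11}
    - {"dx":-0.0357,"dy":0.0056,"dz":0.003,"wz":0.11}
    - {"dx":-0.0349,"dy":0.0095,"dz":0.003,"wz":0.11}
    - {"dx":-0.0336,"dy":0.0133,"dz":0.003,"wz":0.11}
  grip_force: 55

```text
validation failed for argument at $.co...
```

Request:
drive_tool:
  commands:
    - {"dx":-0.032,"dy":0.0169,"dz":0.003,"wz":0.11}
    - {"dx":-0.0299,"dy":0.0203,"dz":0.003,"wz":0.11}
    - {"dx":-0.0275,"dy":0.0235,"dz":0.003,"wz":0.11}
    - {"dx":-0.0248,"dy":0.0264,"dz":0.003,"wz":0.11}
    - {"dx":-0.0217,"dy":0.0289,"dz":0.003,"wz":0.11}
    - {"dx":-0.0184,"dy":0.0311,"dz":0.003,"wz":0.11}
    - {"dx":-0.0149,"dy":0.033,"dz":0.003,"wz":0.11}
    - {"dx":-0.0112,"dy":0.0344,"dz":0.003,"wz":0.11}
    - {"dx":-0.0073,"dy":0.0354,"dz":0.003,"wz":0.11}
    - {"dx":-0.0034,"dy":0.036,"dz":0.003,"wz":0.11}
    - {"dx":0.0006,"dy":0.0362,"dz":0.003,"wz":0.11}
    - {"dx":0.0046,"dy":0.0359,"dz":0.003,"wz":0.11}

```text
validation failed for argument at $.co...
```

Request:
drive_tool:
  commands:
    - {}
    - {}

```text
validation failed for argument at $.co...
```

Run:
```python
from h import *
st=r.get_state();print(st)
R=Ro.from_quat(st['eef_rot']);print('x',R.apply([1,0,0]),'z',R.apply([0,0,1]))
rows(st['tool_pos'],R,[.539,-.222,.034],down(8.06),5)
```

```text
{'clock': 0.1, 'q': array([-1.17915649,  0.68990656, -0.19456209,  1.56621229,  0.15734885,
        0.90247261, -0.21509037]), 'qd': array([-1.46354979e-04, -1.99979530e-03, -6.72826563e-04, -2.87968769e-03,
        6.36649392e-04, -5.01715149e-05,  7.23726803e-04]), 'joint_torque': array([-3.08545277e-03, -5.28506470e+01, -1.27125911e+00, -1.53838724e+01,
       -5.25116280e-02,  2.01291754e-03,  3.81960012e-05]), 'tool_pos': array([0.21873593, 0.58485819, 0.21799469]), 'eef_rot': array([ 1.77895320e-01,  9.84049092e-01, -7.95918705e-04, -8.16605520e-05]), 'contact_force': array([0.26747224, 1.04623545, 0.39247514]), 'moment': array([ 0.02835811,  0.01406469, -0.03125999]), 'opening': 0.9983407889944557}
x [-9.36706497e-01  3.50115586e-01 -1.22464441e-04] z [-4.43896409e-04 -1.53739210e-03 -9.99998720e-01]
dx -0.1165 dy -0.1287 dz 0.0370 w [-1.000e-04  4.000e-04  5.286e-01]
dx -0.1655 dy -0.0524 dz 0.0369 w 
dx -0.1693 dy 0.0383 dz 0.0369 w 
dx -0.1269 dy 0.1185 dz 0.0368 w 
dx -0.0499 dy 0.1663 dz 0.0368 w
```

The call failed validation, so each row probably needs every field. I'll test that with a single row.

Request:
drive_tool:
  commands:
    - {"dx":-0.0243,"dy":-0.0268,"dz":0.003,"wx":0,"wy":0,"wz":0.11,"claw":1}
  grip_force: 55

```text
clock: 0.2
tool_pos: [0.2289, 0.5558, 0.2154]
eef_rot: [0.23, 0.973, 0.002, -0.002]
contact_force: [0.1, 0.0, -0.1]
opening: 1.004
```

Request:
drive_tool:
  commands:
    - {"dx":-0.0271,"dy":-0.024,"dz":0.003,"wx":0,"wy":0,"wz":0.11,"claw":1}
    - {"dx":-0.0295,"dy":-0.0209,"dz":0.003,"wx":0,"wy":0,"wz":0.11,"claw":1}
    - {"dx":-0.0317,"dy":-0.0175,"dz":0.003,"wx":0,"wy":0,"wz":0.11,"claw":1}
    - {"dx":-0.0334,"dy":-0.0139,"dz":0.003,"wx":0,"wy":0,"wz":0.11,"claw":1}
    - {"dx":-0.0347,"dy":-0.0102,"dz":0.003,"wx":0,"wy":0,"wz":0.11,"claw":1}
    - {"dx":-0.0356,"dy":-0.0063,"dz":0.003,"wx":0,"wy":0,"wz":0.11,"claw":1}
    - {"dx":-0.0361,"dy":-0.0023,"dz":0.003,"wx":0,"wy":0,"wz":0.11,"claw":1}
    - {"dx":-0.0361,"dy":0.0017,"dz":0.003,"wx":0,"wy":0,"wz":0.11,"claw":1}
    - {"dx":-0.0357,"dy":0.0056,"dz":0.003,"wx":0,"wy":0,"wz":0.11,"claw":1}
    - {"dx":-0.0349,"dy":0.0095,"dz":0.003,"wx":0,"wy":0,"wz":0.11,"claw":1}
    - {"dx":-0.0336,"dy":0.0133,"dz":0.003,"wx":0,"wy":0,"wz":0.11,"claw":1}

```text
clock: 1.3
tool_pos: [0.3795, 0.1809, 0.1826]
eef_rot: [0.745, 0.667, -0.0, -0.0]
contact_force: [1.4, -0.2, -0.5]
opening: 1.001
```

Request:
drive_tool:
  commands:
    - {"dx":-0.032,"dy":0.0169,"dz":0.003,"wx":0,"wy":0,"wz":0.11,"claw":1}
    - {"dx":-0.0299,"dy":0.0203,"dz":0.003,"wx":0,"wy":0,"wz":0.11,"claw":1}
    - {"dx":-0.0275,"dy":0.0235,"dz":0.003,"wx":0,"wy":0,"wz":0.11,"claw":1}
    - {"dx":-0.0248,"dy":0.0264,"dz":0.003,"wx":0,"wy":0,"wz":0.11,"claw":1}
    - {"dx":-0.0217,"dy":0.0289,"dz":0.003,"wx":0,"wy":0,"wz":0.11,"claw":1}
    - {"dx":-0.0184,"dy":0.0311,"dz":0.003,"wx":0,"wy":0,"wz":0.11,"claw":1}
    - {"dx":-0.0149,"dy":0.033,"dz":0.003,"wx":0,"wy":0,"wz":0.11,"claw":1}
    - {"dx":-0.0112,"dy":0.0344,"dz":0.003,"wx":0,"wy":0,"wz":0.11,"claw":1}
    - {"dx":-0.0073,"dy":0.0354,"dz":0.003,"wx":0,"wy":0,"wz":0.11,"claw":1}
    - {"dx":-0.0034,"dy":0.036,"dz":0.003,"wx":0,"wy":0,"wz":0.11,"claw":1}
    - {"dx":0.0006,"dy":0.0362,"dz":0.003,"wx":0,"wy":0,"wz":0.11,"claw":1}
    - {"dx":0.0046,"dy":0.0359,"dz":0.003,"wx":0,"wy":0,"wz":0.11,"claw":1}

```text
clock: 2.5
tool_pos: [0.5404, -0.2221, 0.1463]
eef_rot: [0.998, 0.07, -0.0, -0.0]
contact_force: [0.9, -0.5, -0.9]
opening: 0.995
```

Run:
```python
from h import *
st=r.get_state();print(st['tool_pos'],st['q'].round(2),st['contact_force'],abs(st['qd']).max())
R=Ro.from_quat(st['eef_rot']);print('x',R.apply([1,0,0]),'z',R.apply([0,0,1]))
rows(st['tool_pos'],R,[.539,-.222,.034],down(8.06),5)
```

```text
[ 0.54042791 -0.22208555  0.14626059] [ 0.1   0.76  0.38  1.78 -0.42  0.68 -0.72] [ 0.90691866 -0.50275832 -0.9425892 ] 0.7213843766077291
x [ 9.90277076e-01  1.39108297e-01 -4.41175910e-04] z [-5.36341466e-04  6.46625012e-04 -9.99999647e-01]
dx -0.0003 dy -0.0000 dz 0.0225 w [-0.0001  0.0001 -0.0002]
dx -0.0003 dy -0.0000 dz 0.0225 w 
dx -0.0003 dy -0.0000 dz 0.0225 w 
dx -0.0003 dy -0.0001 dz 0.0225 w 
dx -0.0003 dy -0.0001 dz 0.0225 w
```

Request:
drive_tool:
  commands:
    - {"dx":-0.001,"dy":0,"dz":0.03,"wx":0,"wy":0,"wz":0,"claw":1}
    - {"dx":0,"dy":0,"dz":0.03,"wx":0,"wy":0,"wz":0,"claw":1}
    - {"dx":0,"dy":0,"dz":0.03,"wx":0,"wy":0,"wz":0,"claw":0.6}
    - {"dx":0,"dy":0,"dz":0.022,"wx":0,"wy":0,"wz":0,"claw":0.6}
    - {"dx":0,"dy":0,"dz":0,"wx":0,"wy":0,"wz":0,"claw":0.4}
    - {"dx":0,"dy":0,"dz":0,"wx":0,"wy":0,"wz":0,"claw":0.4}

```text
clock: 3.1
tool_pos: [0.5391, -0.2212, 0.0347]
eef_rot: [0.997, 0.072, -0.0, -0.0]
contact_force: [0.2, -0.4, 0.1]
opening: 0.662
```

Request:
drive_tool:
  commands:
    - {"dx":0,"dy":0,"dz":0,"wx":0,"wy":0,"wz":0,"claw":0}
    - {"dx":0,"dy":0,"dz":0,"wx":0,"wy":0,"wz":0,"claw":0}
    - {"dx":0,"dy":0,"dz":0,"wx":0,"wy":0,"wz":0,"claw":0}
    - {"dx":0,"dy":0,"dz":0,"wx":0,"wy":0,"wz":0,"claw":0}
    - {"dx":0,"dy":0,"dz":0,"wx":0,"wy":0,"wz":0,"claw":0}
    - {"dx":0,"dy":0,"dz":0,"wx":0,"wy":0,"wz":0,"claw":0}
  grip_force: 55

```text
clock: 3.7
tool_pos: [0.5393, -0.2211, 0.0348]
eef_rot: [0.997, 0.072, 0.0, -0.0]
contact_force: [0.3, 0.3, -1.1]
opening: 0.119
```

Run:
```python
from h import *
st=r.get_state();print(st['tool_pos'],st['contact_force'],st['moment'],st['opening'])
```

```text
[ 0.53927986 -0.22107     0.03479158] [ 0.3227303   0.28270347 -1.1380991 ] [0.01113813 0.10026081 0.05054182] 0.11936635336987031
```

Run:
```python
from h import *
t=grab('top','t1')['color'][:,:,::-1];s=grab('side','s1')['color'][:,:,::-1]
a=cv2.resize(t[180:280,320:420],(400,400),interpolation=cv2.INTER_CUBIC);b=cv2.resize(s[210:310,260:360],(400,400),interpolation=cv2.INTER_CUBIC)
cv2.imwrite('pics/m2.png',np.hstack([a,b]));print(r.get_state()['opening'])
```

```text
0.025962782299539102
```

View pics/m2.png

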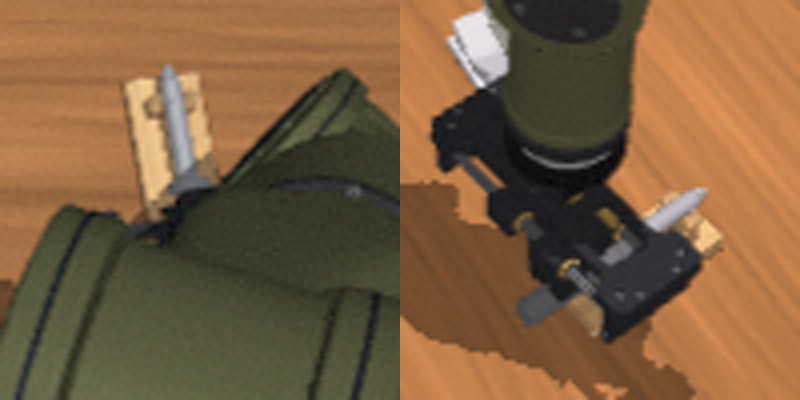

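The side view shows the arbor unmoved: the tip is still at pixel (336,257) and the handle end at about (292,287). The opening has nevertheless fallen to 0.026, below the 0.227 expected for a 20 mm handle, so I'll look closer.

Run:
```python
from h import *
s=grab('side','s2');t=grab('top','t2');st=r.get_state();print(st['opening'],st['clock'],st['tool_pos'],st['contact_force'])
R=Ro.from_quat(st['eef_rot']);p=st['tool_pos']
for o in ([0,0,0],[0,0,.011],[0,0,-.008],[0,.044,0],[0,-.044,0]): print(o,proj(s,p+R.apply(o)),proj(t,p+R.apply(o)))
u=np.array([np.cos(.1407),np.sin(.1407),0]);g=np.array([.5392,-.2222,.042])
for a in (-.028,0,.028,.138): print(a,proj(s,g+a*u),proj(t,g+a*u))
b=s['color'][240:310,270:350,::-1];cv2.imwrite('pics/m3.png',cv2.resize(b,None,fx=8,fy=8,interpolation=cv2.INTER_CUBIC))
```

```text
0.005547019555518429 3.9 [ 0.53918351 -0.22107416  0.0346563 ] [-0.09554314  0.20805414  0.04203615]
[0, 0, 0] [[298.40868432 283.60349289]] [[369.65703526 247.19402506]]
[0, 0, 0.011] [[298.26464874 285.82290799]] [[368.88341142 247.55981214]]
[0, 0, -0.008] [[298.51464525 281.97109422]] [[370.22948597 246.92336502]]
[0, 0.044, 0] [[309.12713981 294.75679432]] [[386.27377581 244.78086604]]
[0, -0.044, 0] [[288.09534743 272.87528497]] [[353.06128432 249.60713576]]
-0.028 [[290.67893355 287.95797202]] [[372.58944885 257.62901931]]
0 [[298.73244633 282.41203215]] [[370.61639171 246.93930614]]
0.028 [[306.63169141 276.97464273]] [[368.66553086 236.35949424]]
0.138 [[336.26280693 256.59871744]] [[361.20704186 195.8153221 ]]
```

View pics/m3.png

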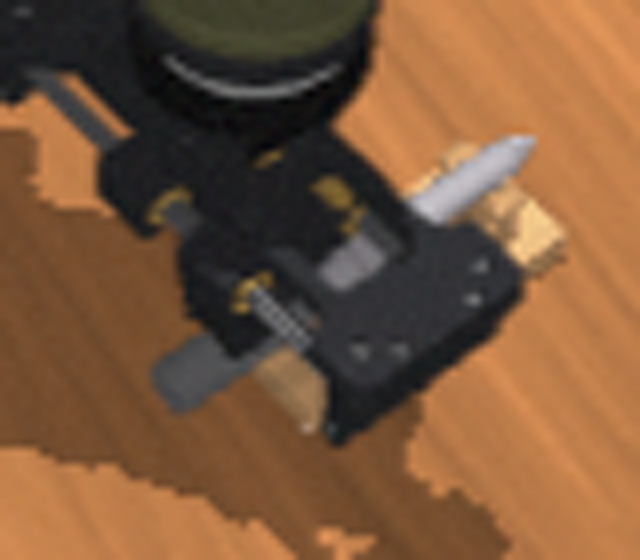

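Request:
drive_tool:
  commands:
    - {"dx":0,"dy":0,"dz":-0.005,"wx":0,"wy":0,"wz":0,"claw":0}
    - {"dx":0,"dy":0,"dz":-0.01,"wx":0,"wy":0,"wz":0,"claw":0}
    - {"dx":0,"dy":0,"dz":-0.015,"wx":0,"wy":0,"wz":0,"claw":0}
    - {"dx":0,"dy":0,"dz":0,"wx":0,"wy":0,"wz":0,"claw":0}
    - {"dx":0,"dy":0,"dz":0,"wx":0,"wy":0,"wz":0,"claw":0}

```text
clock: 4.4
tool_pos: [0.5398, -0.2212, 0.0656]
eef_rot: [0.997, 0.072, 0.001, 0.0]
contact_force: [-0.0, 0.2, 0.0]
opening: 0.006
```

Run:
```python
from h import *
s=grab('side','s3');st=r.get_state();print(st['opening'],st['tool_pos'],st['contact_force'],st['moment'])
b=s['color'][220:310,260:350,::-1];cv2.imwrite('pics/m4.png',cv2.resize(b,None,fx=6,fy=6,interpolation=cv2.INTER_CUBIC))
```

```text
0.00735273241459453 [ 0.53937387 -0.22099966  0.06504513] [-0.1281157   0.49134842  0.01508976] [-0.01283346  0.16724409  0.04310777]
```

View pics/m4.png

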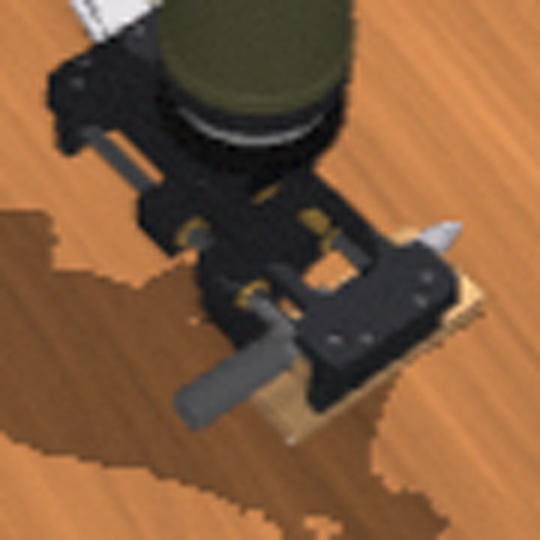

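The arbor was not lifted: the handle end is still at (292,288) and the tip at (336,258), so the jaws closed on nothing. I'll check the gripper's actual height and place in the images against the reported pose.

Run:
```python
from h import *
s=load('s3')
st=r.get_state();R=Ro.from_quat(st['eef_rot']);p=st['tool_pos']
for n,o in [('corner -x+y',(-.0375,.0935)),('+x+y',(.0375,.0935)),('-x-y',(-.0375,-.0935)),('+x-y',(.0375,-.0935))]:
    for z in (-.053,-.1): print(n,z,((proj(s,p+R.apply([*o,z]))-[260,220])*6).round(0))
b=s['color'][180:310,240:370,::-1];c=cv2.resize(b,None,fx=6,fy=6,interpolation=cv2.INTER_CUBIC)
c=cv2.convertScaleAbs(c,alpha=1.8,beta=30)[:600]
for o in ([0,0,.011],[0,0,-.053],[0,0,-.15]):
    q=(proj(s,p+R.apply(o))[0]-[240,180])*6;cv2.drawMarker(c,tuple(int(v) for v in q),(0,0,255),0,14,2)
for q in [(-.0375,.0935),(.0375,.0935),(-.0375,-.0935),(.0375,-.0935)]:
    q=(proj(s,p+R.apply([*q,-.053]))[0]-[240,180])*6;cv2.drawMarker(c,tuple(int(v) for v in q),(255,255,0),0,14,2)
cv2.imwrite('pics/m5.png',c)
```

```text
corner -x+y -0.053 [[317. 473.]]
corner -x+y -0.1 [[324. 410.]]
+x+y -0.053 [[452. 374.]]
+x+y -0.1 [[463. 310.]]
-x-y -0.053 [[ 35. 180.]]
-x-y -0.1 [[ 33. 114.]]
+x-y -0.053 [[167.  97.]]
+x-y -0.1 [[169.  31.]]
```

View pics/m5.png

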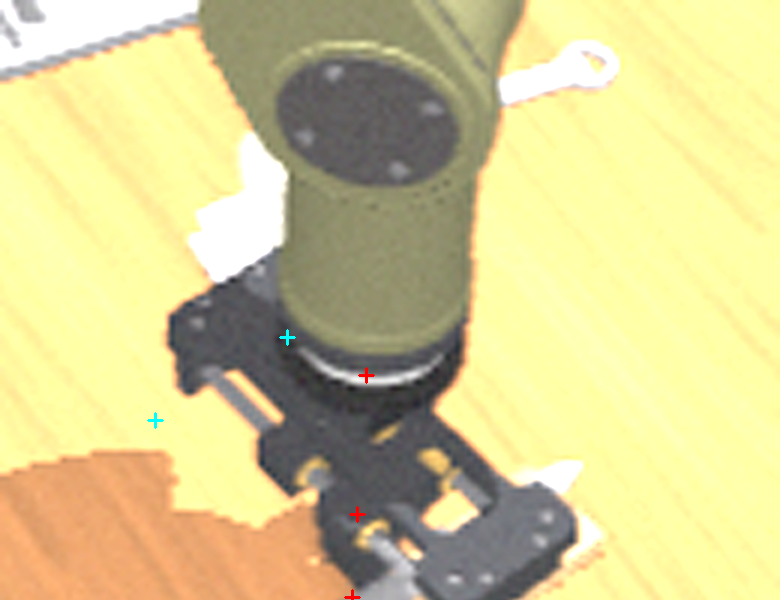

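The gripper's outline disagrees with the pose I predicted, and the fingers don't seem to reach down to the handle. I'll raise, open and look at the fingertips.

Request:
drive_tool:
  commands:
    - {"dx":0,"dy":0,"dz":-0.03,"wx":0,"wy":0,"wz":0,"claw":1}
    - {"dx":0,"dy":0,"dz":-0.03,"wx":0,"wy":0,"wz":0,"claw":1}
    - {"dx":0,"dy":0,"dz":0,"wx":0,"wy":0,"wz":0,"claw":1}
    - {"dx":0,"dy":0,"dz":0,"wx":0,"wy":0,"wz":0,"claw":1}
    - {"dx":0,"dy":0,"dz":0,"wx":0,"wy":0,"wz":0,"claw":1}
    - {"dx":0,"dy":0,"dz":0,"wx":0,"wy":0,"wz":0,"claw":1}
    - {"dx":0,"dy":0,"dz":0,"wx":0,"wy":0,"wz":0,"claw":1}

```text
clock: 5.15
tool_pos: [0.5387, -0.2208, 0.1237]
eef_rot: [0.997, 0.072, -0.001, -0.0]
contact_force: [-0.0, 0.8, -0.0]
opening: 0.616
```

Run:
```python
from h import *
s=grab('side','s4');st=r.get_state();R=Ro.from_quat(st['eef_rot']);p=st['tool_pos'];print(p,st['opening'])
b=s['color'][190:300,250:360,::-1];c=cv2.resize(b,None,fx=5,fy=5,interpolation=cv2.INTER_CUBIC)
c=cv2.convertScaleAbs(c,alpha=1.6,beta=25);d=c.copy()
for o in ([0,0,.011],[0,.044,.011],[0,-.044,.011],[0,.044,-.053],[0,-.044,-.053]):
    q=(proj(s,p+R.apply(o))[0]-[250,190])*5;cv2.drawMarker(d,tuple(int(v) for v in q),(0,0,255),0,10,1)
cv2.imwrite('pics/m6.png',cv2.resize(np.hstack([c[:, 50:450],d[:,50:450]]),None,fx=1,fy=1))
```

```text
[ 0.53875722 -0.22090782  0.12393465] 0.6649633255039995
```

View pics/m6.png

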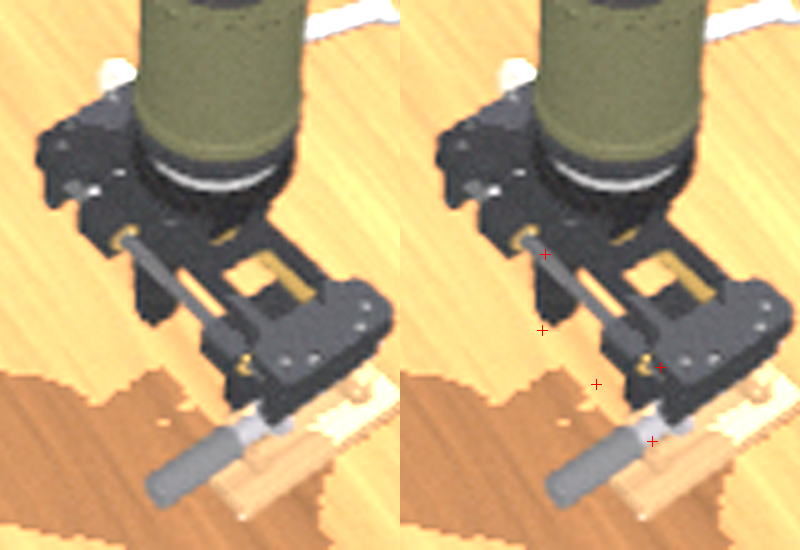

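In the side view the fingertips sit at about (150,325) and (235,408) in the crop, well above the predicted marks. They end about 30 mm higher than the reported pose implies, and sideways they're about right. That explains the empty closing, so I'll go lower in guarded steps, watching the force.

Request:
drive_tool:
  commands:
    - {"dx":0,"dy":0,"dz":0.03,"wx":0,"wy":0,"wz":0,"claw":0.7}
    - {"dx":0,"dy":0,"dz":0.03,"wx":0,"wy":0,"wz":0,"claw":0.7}
    - {"dx":0,"dy":0,"dz":0.028,"wx":0,"wy":0,"wz":0,"claw":0.7}
    - {"dx":0,"dy":0,"dz":0.005,"wx":0,"wy":0,"wz":0,"claw":0.7}
    - {"dx":0,"dy":0,"dz":0.005,"wx":0,"wy":0,"wz":0,"claw":0.7}
    - {"dx":0,"dy":0,"dz":0,"wx":0,"wy":0,"wz":0,"claw":0.7}

```text
clock: 5.8
tool_pos: [0.5395, -0.2214, 0.0271]
eef_rot: [0.997, 0.072, 0.0, 0.0]
contact_force: [-0.1, 0.2, -0.4]
opening: 0.704
```

Run:
```python
from h import *
s=grab('side','s5');st=r.get_state();p=st['tool_pos'];print(p,st['contact_force'],st['opening'])
b=s['color'][225:310,260:345,::-1];c=cv2.resize(b,None,fx=7,fy=7,interpolation=cv2.INTER_CUBIC)
cv2.imwrite('pics/m7.png',cv2.convertScaleAbs(c,alpha=1.8,beta=25))
```

```text
[ 0.53982263 -0.22151684  0.02756671] [ 0.16890439 -0.1082735  -0.78537546] 0.6950396507287282
```

View pics/m7.png

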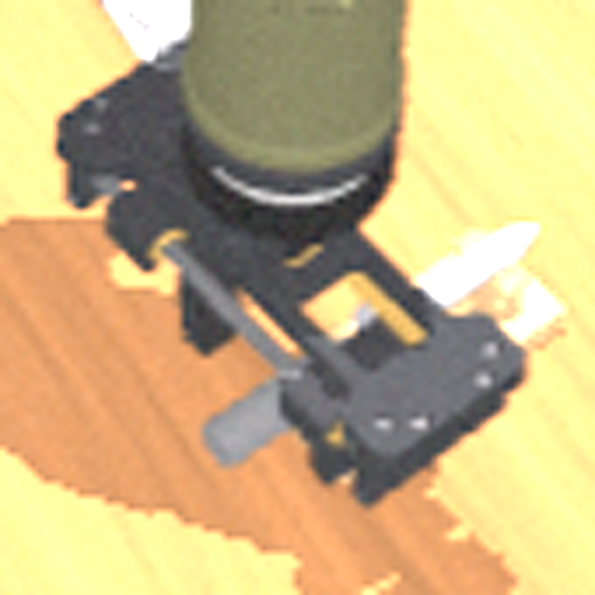

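Run:
```python
from h import *
s=load('s5');st=r.get_state();R=Ro.from_quat(st['eef_rot']);p=st['tool_pos']
o,d=ray(s,[[289.3,275.3],[306.4,293.6]])
for xp in (-.009,0,.009,-.015):
    for k in d:
        O=R.inv().apply(o-p);D=R.inv().apply(k);t=(xp-O[0])/D[0];print(xp,(O+t*D).round(4),end=' ')
    print()
```

```text
-0.009 [-0.009  -0.0294 -0.0208] -0.009 [-0.009   0.0414 -0.0187] 
0 [ 0.     -0.0398 -0.0003] 0 [0.     0.0324 0.0019] 
0.009 [ 0.009  -0.0501  0.0202] 0.009 [0.009  0.0235 0.0225] 
-0.015 [-0.015  -0.0226 -0.0345] -0.015 [-0.015   0.0473 -0.0324]
```

Casting rays onto the fingers' near edge gives tips 20 mm behind the reported TCP, where the spec has them 11 mm ahead. That 31 mm shortfall matches the failed closing. I'll go 24 mm lower, with force checks.

Request:
drive_tool:
  commands:
    - {"dx":0,"dy":0,"dz":0.006,"wx":0,"wy":0,"wz":0,"claw":0.7}
    - {"dx":0,"dy":0,"dz":0.006,"wx":0,"wy":0,"wz":0,"claw":0.7}
    - {"dx":0,"dy":0,"dz":0,"wx":0,"wy":0,"wz":0,"claw":0.7}

```text
clock: 6.15
tool_pos: [0.5389, -0.2208, 0.0142]
eef_rot: [0.997, 0.072, -0.0, -0.0]
contact_force: [-0.4, 0.1, -0.1]
opening: 0.702
```

Request:
drive_tool:
  commands:
    - {"dx":0,"dy":0,"dz":0.006,"wx":0,"wy":0,"wz":0,"claw":0.7}
    - {"dx":0,"dy":0,"dz":0.006,"wx":0,"wy":0,"wz":0,"claw":0.5}
    - {"dx":0,"dy":0,"dz":0,"wx":0,"wy":0,"wz":0,"claw":0.4}

```text
clock: 6.45
tool_pos: [0.5386, -0.2208, 0.0018]
eef_rot: [0.997, 0.072, -0.001, -0.0]
contact_force: [-0.7, 0.7, -0.5]
opening: 0.54
```

Request:
drive_tool:
  commands:
    - {"dx":0,"dy":0,"dz":0,"wx":0,"wy":0,"wz":0,"claw":0}
    - {"dx":0,"dy":0,"dz":0,"wx":0,"wy":0,"wz":0,"claw":0}
    - {"dx":0,"dy":0,"dz":0,"wx":0,"wy":0,"wz":0,"claw":0}
    - {"dx":0,"dy":0,"dz":0,"wx":0,"wy":0,"wz":0,"claw":0}
    - {"dx":0,"dy":0,"dz":0,"wx":0,"wy":0,"wz":0,"claw":0}
    - {"dx":0,"dy":0,"dz":0,"wx":0,"wy":0,"wz":0,"claw":0}
  grip_force: 55

```text
clock: 7.05
tool_pos: [0.5394, -0.2216, 0.0029]
eef_rot: [0.997, 0.072, 0.0, 0.0]
contact_force: [0.1, -0.7, 1.4]
opening: 0.203
```

Gripped, with the opening stopped at 0.203 (about 18 mm). Now I'll lift and check the force and the arbor's attitude.

Request:
drive_tool:
  commands:
    - {"dx":0,"dy":0,"dz":0,"wx":0,"wy":0,"wz":0,"claw":0}
    - {"dx":0,"dy":0,"dz":-0.005,"wx":0,"wy":0,"wz":0,"claw":0}
    - {"dx":0,"dy":0,"dz":-0.015,"wx":0,"wy":0,"wz":0,"claw":0}
    - {"dx":0,"dy":0,"dz":-0.03,"wx":0,"wy":0,"wz":0,"claw":0}
    - {"dx":0,"dy":0,"dz":-0.03,"wx":0,"wy":0,"wz":0,"claw":0}
    - {"dx":0,"dy":0,"dz":-0.02,"wx":0,"wy":0,"wz":0,"claw":0}
    - {"dx":0,"dy":0,"dz":0,"wx":0,"wy":0,"wz":0,"claw":0}

```text
clock: 7.75
tool_pos: [0.541, -0.2217, 0.1062]
eef_rot: [0.997, 0.072, 0.003, 0.001]
contact_force: [0.4, -0.5, -1.4]
opening: 0.205
```

Run:
```python
from h import *
s=grab('side','s6');t=grab('top','t6');st=r.get_state();R=Ro.from_quat(st['eef_rot']);p=st['tool_pos'];print(p,st['contact_force'],st['moment'],st['opening'],st['q'].round(2))
rows(p,R,[.455,.0125,.11],down(-3.5),10)
g=p+[0,0,.039];u=R.apply([1,0,0])
for v in (s,t): print('tip pred',proj(v,g+u*.138),'collar',proj(v,g+u*.056),'hend',proj(v,g-u*.028))
def big(v,x,y,w,h): return cv2.resize(v['color'][y:y+h,x:x+w,::-1],None,fx=5,fy=5,interpolation=cv2.INTER_CUBIC)
a=big(s,280,210,78,80);b=big(t,340,180,78,80);cv2.imwrite('pics/m8.png',np.hstack([a,b]))
```

```text
[ 0.53918939 -0.22052759  0.10310895] [ 0.85096369 -0.07857319 -1.2218269 ] [-0.08114559  0.24677677  0.00209317] 0.20746320115353073 [ 0.12  0.82  0.34  1.81 -0.45  0.58 -0.69]
dx -0.0050 dy -0.0243 dz -0.0007 w [-0.0001 -0.      0.0205]
dx -0.0055 dy -0.0242 dz -0.0007 w 
dx -0.0060 dy -0.0240 dz -0.0007 w 
dx -0.0065 dy -0.0239 dz -0.0007 w 
dx -0.0070 dy -0.0238 dz -0.0007 w 
dx -0.0074 dy -0.0236 dz -0.0007 w 
dx -0.0079 dy -0.0235 dz -0.0007 w 
dx -0.0084 dy -0.0233 dz -0.0007 w 
dx -0.0089 dy -0.0231 dz -0.0007 w 
dx -0.0094 dy -0.0229 dz -0.0007 w 
tip pred [[339.41111307 233.72228279]] collar [[316.34670493 249.09933459]] hend [[291.27620037 265.83042726]]
tip pred [[367.15374167 187.16882358]] collar [[373.44952707 220.09272154]] hend [[380.13568751 254.94319618]]
```

View pics/m8.png

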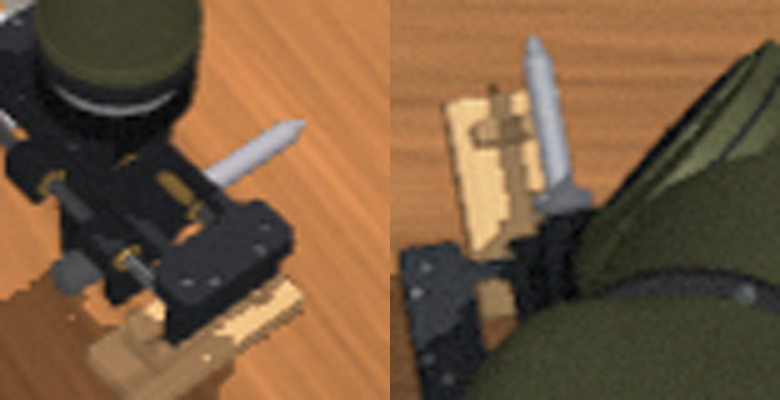

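The picture shows the arbor lifted clear, level, and about 1 px from the prediction: tip at side (340.6,234.6) and top (368.6,187.6). Viewing budget is now used up, so from here I'll measure by code. Moving over to line up with the trough.

Request:
drive_tool:
  commands:
    - {"dx":-0.005,"dy":-0.0243,"dz":0,"wx":0,"wy":0,"wz":0.0203,"claw":0}
    - {"dx":-0.0055,"dy":-0.0242,"dz":0,"wx":0,"wy":0,"wz":0.0203,"claw":0}
    - {"dx":-0.006,"dy":-0.024,"dz":0,"wx":0,"wy":0,"wz":0.0203,"claw":0}
    - {"dx":-0.0065,"dy":-0.0239,"dz":0,"wx":0,"wy":0,"wz":0.0203,"claw":0}
    - {"dx":-0.007,"dy":-0.0238,"dz":0,"wx":0,"wy":0,"wz":0.0203,"claw":0}
    - {"dx":-0.0074,"dy":-0.0236,"dz":0,"wx":0,"wy":0,"wz":0.0203,"claw":0}
    - {"dx":-0.0079,"dy":-0.0235,"dz":0,"wx":0,"wy":0,"wz":0.0203,"claw":0}
    - {"dx":-0.0084,"dy":-0.0233,"dz":0,"wx":0,"wy":0,"wz":0.0203,"claw":0}
    - {"dx":-0.0089,"dy":-0.0231,"dz":0,"wx":0,"wy":0,"wz":0.0203,"claw":0}
    - {"dx":-0.0094,"dy":-0.0229,"dz":0,"wx":0,"wy":0,"wz":0.0203,"claw":0}
    - {"dx":0,"dy":0,"dz":0,"wx":0,"wy":0,"wz":0,"claw":0}
    - {"dx":0,"dy":0,"dz":0,"wx":0,"wy":0,"wz":0,"claw":0}

```text
clock: 9.05
tool_pos: [0.4542, 0.012, 0.102]
eef_rot: [1.0, -0.029, -0.001, 0.0]
contact_force: [0.2, -0.6, -1.0]
opening: 0.209
```

Request:
drive_tool:
  commands:
    - {"dx":0,"dy":0,"dz":0.03,"wx":0,"wy":0,"wz":0,"claw":0}
    - {"dx":0,"dy":0,"dz":0.03,"wx":0,"wy":0,"wz":0,"claw":0}
    - {"dx":0,"dy":0,"dz":0.025,"wx":0,"wy":0,"wz":0,"claw":0}
    - {"dx":0,"dy":0,"dz":0,"wx":0,"wy":0,"wz":0,"claw":0}
    - {"dx":0,"dy":0,"dz":0,"wx":0,"wy":0,"wz":0,"claw":0}
    - {"dx":0,"dy":0,"dz":0,"wx":0,"wy":0,"wz":0,"claw":0}

```text
clock: 9.65
tool_pos: [0.4554, 0.0111, 0.0186]
eef_rot: [1.0, -0.03, 0.001, 0.0]
contact_force: [0.8, 0.5, -1.1]
opening: 0.207
```

Run:
```python
from h import *
print('tip6',tri(load('s6'),[340.6,234.6],load('t6'),[368.6,187.6]))
s=grab('side','s7');t=grab('top','t7');st=r.get_state();R=Ro.from_quat(st['eef_rot']);p=st['tool_pos'];print(p,st['contact_force'],st['moment'],R.apply([1,0,0]))
g=p+[0,0,.039];u=R.apply([1,0,0]);print('tip pred',g+u*.138)
for v,n in ((s,'s'),(t,'t')):
    q=proj(v,np.array([g+u*a for a in (.06,.09,.12,.138)])); print(n,q.round(1).tolist())
    # cross profiles: low saturation extent perpendicular to axis
    sat=cv2.cvtColor(v['color'],cv2.COLOR_RGB2HSV)[...,1].astype(np.float32)
    dr=(q[3]-q[0])/np.linalg.norm(q[3]-q[0]);nr=np.array([-dr[1],dr[0]])
    for c in (.065,.08,.095,.11,.125):
        c0=proj(v,g+u*c)[0];k=np.arange(-9,9.1,.25);P=c0+k[:,None]*nr
        val=cv2.remap(sat,P[:,0].astype(np.float32)[None],P[:,1].astype(np.float32)[None],1)[0]
        m=val<90;print(c,k[m].min() if m.any() else None,k[m].max() if m.any() else None,m.sum()*.25,end='; ')
    k=np.arange(-12,8,.5);P=q[3]+k[:,None]*dr
    print('\nalong',[int(x) for x in cv2.remap(sat,P[:,0].astype(np.float32)[None],P[:,1].astype(np.float32)[None],1)[0]])
```

```text
tip6 (array([ 0.67562349, -0.20453835,  0.14224832]), np.float64(0.002068364086563165))
[0.45554361 0.01157968 0.01876496] [-0.93561021 -1.12607694 -1.26040036] [0.04619655 0.21497239 0.01845898] [ 0.99824917 -0.05911155  0.00210158]
tip pred [0.59330199 0.00342229 0.05805498]
s [[250.6, 225.1], [259.9, 221.6], [269.0, 218.2], [274.4, 216.1]]
0.065 -1.25 3.0 4.5; 0.08 -1.5 3.0 4.75; 0.095 -1.25 3.0 4.5; 0.11 -1.25 3.25 4.75; 0.125 -1.25 4.25 5.75; 
along [9, 9, 9, 10, 10, 8, 7, 8, 9, 8, 8, 9, 9, 9, 10, 9, 10, 13, 26, 42, 43, 34, 22, 8, 5, 5, 5, 5, 5, 4, 5, 5, 5, 4, 3, 4, 4, 6, 7, 13]
t [[282.3, 255.7], [283.0, 244.1], [283.7, 232.6], [284.1, 225.8]]
0.065 -9.0 3.25 11.5; 0.08 -9.0 3.5 9.5; 0.095 -2.25 3.25 5.75; 0.11 -2.25 3.25 5.75; 0.125 -2.25 3.25 5.75; 
along [11, 12, 12, 11, 10, 11, 11, 11, 10, 10, 10, 11, 12, 11, 11, 11, 12, 12, 14, 15, 14, 9, 4, 3, 4, 6, 8, 9, 9, 9, 8, 8, 7, 7, 7, 8, 9, 8, 7, 7]
```

Run:
```python
from h import *
s=load('s7')
print(onz(s,[[285.4,215]],.054))
o,d=ray(s,[[285.4,215]]);# intersect trough vertical plane y+.061x = .003+.061*.611
n=np.array([.061,1,0]);t=(.003+.061*.611-o@n)/(d@n);print(o+t*d[0])
v=cv2.cvtColor(s['color'],cv2.COLOR_RGB2HSV)[...,2]
print(v[200:232,272:304])
t=load('t7');vt=cv2.cvtColor(t['color'],cv2.COLOR_RGB2HSV);print('top V');print(vt[195:222,268:304,2])
```

```text
[[ 0.6260861  -0.00629533  0.054     ]]
[0.63108584 0.00177476 0.04316784]
[[174 177 180 ... 183 183 182]
 [176 174 175 ... 169 184 188]
 [180 175 174 ... 186 188 188]
 ...
 [161 108 130 ... 182 176 170]
 [108 105 110 ... 178 177 176]
 [112 109 134 ... 181 180 180]]
top V
[[168 167 165 171 147  95  78  79  83  75  79  84  63  76 168 208 201 199
  195 199 207 206 177 114  81  92  92  92  93  94  91 131 159 155 156 156]
 [155 158 158 161 134  75  33  38  52  67  70  87  99 118 185 211 207 201
  190 192 208 211 171 103  55  67  78  81  83  83  86 120 152 151 149 154]
 [152 152 153 154 142  93  86 119 139 156 166 189 207 219 229 232 233 226
  221 227 226 223 194 145 132 115  74  48  39  29  44 125 161 159 155 158]
 [149 150 149 150 144 128 170 207 221 225 233 235 238 240 242 242 242 245
  245 245 242 240 239 238 239 221 167 135 110  72  46 125 166 161 163 165]
 [156 158 156 157 155 169 192 201 209 212 214 216 223 224 229 232 230 229
  231 232 228 227 227 230 229 227 223 216 193 147  98 125 162 157 158 160]
 [152 151 154 151 145 162 167 162 155 136 130 143 147 134 143 159 162 163
  165 17
[... 2496 characters left out ...]
 196 199 196 193 195 193 195
  196 200 200 194 196 198 196 197 194 188 166 150 173 184 188 190 190 190]
 [177 178 176 180 164 157 179 197 200 198 196 192 198 199 199 194 195 197
  199 201 198 196 196 199 196 196 200 188 169 149 176 192 192 192 194 193]
 [181 176 177 178 164 157 185 196 201 200 193 197 196 198 195 193 196 190
  195 197 197 193 196 196 195 199 196 193 170 149 178 194 192 191 189 188]
 [173 174 176 176 167 164 188 197 194 198 196 197 193 195 199 195 194 198
  192 200 198 196 198 193 195 197 199 191 172 154 175 183 185 187 185 185]
 [170 172 175 169 180 188 190 197 199 197 193 197 195 196 197 195 196 194
  194 200 198 196 196 196 196 194 196 195 173 150 173 189 188 186 191 191]]
```

Run:
```python
from h import *
np.set_printoptions(threshold=100000,linewidth=250)
s=load('s7');t=load('t7')
print(onz(t,[[285,213]],.054),onz(t,[[285,213]],.047),onz(t,[[272.8,209],[298.3,209]],.054))
v=cv2.cvtColor(s['color'],cv2.COLOR_RGB2HSV)[...,2]
print('cols 274..302, rows 200..232');print(v[200:232,274:302])
```

```text
[[0.62794631 0.00095939 0.054     ]] [[0.6291546  0.00106988 0.047     ]] [[ 0.63883978  0.03328041  0.054     ]
 [ 0.6385352  -0.03423988  0.054     ]]
cols 274..302, rows 200..232
[[180 184 179 178 176 176 172 175 173 170 168 173 180 180 162 142 157 209 241 231 157  94 122 183 187 182 180 183]
 [175 182 180 178 176 175 175 171 176 175 171 171 173 172 152 139 140 151 205 244 235 158 103 146 188 185 178 169]
 [174 177 184 179 177 177 175 184 208 232 227 180 171 170 152 146 142 144 168 229 247 237 157 102 149 186 187 186]
 [177 175 179 183 178 175 164 150 173 225 241 236 196 177 195 223 231 227 185 179 237 247 231  74 121 186 187 180]
 [181 174 175 177 177 174 152 147 147 175 230 244 241 233 236 238 240 242 236 191 202 249 239 142 102 169 204 214]
 [184 178 175 174 175 172 151 142 142 143 179 235 246 245 242 244 245 246 246 235 172 234 249 233 141 217 227 228]
 [186 183 178 177 176 171 152 149 150 154 155 199 248 246 245 246 247 247 248 242 194 195 248 241 209 227 228 228]
 [186 187 181 178 177 168 150 146 147 143 134 171 233 250 247 246 248 248 248 248 240 179 230 246 241 229 230 227
[... 2062 characters left out ...]
 135 118]
 [154 134 197 209 132 169 194 195 197 194 193 194 195 191 188 178 146 144 141 136 132 133 132 133 134 132 165 204]
 [169 153 152 207 130 126 151 182 194 194 192 191 189 190 182 158 141 137 132 135 132 134 134 135 136 141 139 123]
 [174 170 159 164 203 132 118 127 165 189 188 187 180 156 136 135 133 132 134 136 134 137 162 200 151 119 115 135]
 [130 171 156 130 194 210 138 139 165 181 163 157 137 134 133 133 133 134 167 208 159 182 135 122 117 112 137 182]
 [110 131 172 157 157 227 208 138 136 137 135 132 135 135 137 137 137 139 145 134 124 131 169 192 189 188 183 178]
 [134 179 177 170 163 172 224 205 135 133 136 136 135 137 170 221 182 128 122 147 196 196 195 193 191 193 186 181]]
```

The shaft sits about 1 mm too far to −y and 4 mm too high relative to the bore, which is at side (285,213.4) and top (285,213). I'll correct that and enter slowly.

Request:
drive_tool:
  commands:
    - {"dx":0.005,"dy":-0.0012,"dz":0.0037,"wx":0,"wy":0,"wz":0,"claw":0}
    - {"dx":0.01,"dy":0,"dz":0,"wx":0,"wy":0,"wz":0,"claw":0}
    - {"dx":0.01,"dy":0,"dz":0,"wx":0,"wy":0,"wz":0,"claw":0}
    - {"dx":0.005,"dy":0,"dz":0,"wx":0,"wy":0,"wz":0,"claw":0}
    - {"dx":0.003,"dy":0,"dz":0,"wx":0,"wy":0,"wz":0,"claw":0}
    - {"dx":0.003,"dy":0,"dz":0,"wx":0,"wy":0,"wz":0,"claw":0}
    - {"dx":0.003,"dy":0,"dz":0,"wx":0,"wy":0,"wz":0,"claw":0}
    - {"dx":0,"dy":0,"dz":0,"wx":0,"wy":0,"wz":0,"claw":0}
    - {"dx":0,"dy":0,"dz":0,"wx":0,"wy":0,"wz":0,"claw":0}

```text
clock: 10.65
tool_pos: [0.4935, 0.0107, 0.014]
eef_rot: [1.0, -0.03, -0.0, -0.0]
contact_force: [0.6, 0.5, -2.1]
opening: 0.204
```

Request:
drive_tool:
  commands:
    - {"dx":0.002,"dy":0,"dz":0,"wx":0,"wy":0,"wz":0,"claw":0}
    - {"dx":0.002,"dy":0,"dz":0,"wx":0,"wy":0,"wz":0,"claw":0}
    - {"dx":0.002,"dy":0,"dz":0,"wx":0,"wy":0,"wz":0,"claw":0}
    - {"dx":0.002,"dy":0,"dz":0,"wx":0,"wy":0,"wz":0,"claw":0}
    - {"dx":0,"dy":0,"dz":0,"wx":0,"wy":0,"wz":0,"claw":0}
    - {"dx":0,"dy":0,"dz":0,"wx":0,"wy":0,"wz":0,"claw":0}

```text
clock: 11.25
tool_pos: [0.5018, 0.0102, 0.014]
eef_rot: [1.0, -0.03, -0.0, -0.0]
contact_force: [-0.6, 0.4, -0.5]
opening: 0.207
```

```bash
cat >> h.py <<'E'
def shaft(v,g,u,lo,hi):
    sat=cv2.cvtColor(v['color'],cv2.COLOR_RGB2HSV)[...,1].astype(np.float32);q=proj(v,np.array([g+u*lo,g+u*hi]))
    dr=(q[1]-q[0])/np.linalg.norm(q[1]-q[0]);nr=np.array([-dr[1],dr[0]]);out=[]
    for c in np.linspace(lo,hi,5):
        k=np.arange(-7,7.1,.25);P=(proj(v,g+u*c)[0]+k[:,None]*nr).astype(np.float32)
        m=cv2.remap(sat,P[:,0][None],P[:,1][None],1)[0]<90;out.append((round(float(c),3),k[m].min(),k[m].max()) if m.any() else None)
    return nr.round(2),out
E
python3 - <<'E'
from h import *
s=grab('side','s8');t=grab('top','t8');st=r.get_state();R=Ro.from_quat(st['eef_rot']);p=st['tool_pos'];print(p,st['contact_force'],st['moment'],R.apply([1,0,0]))
g=p+[0,0,.039];u=R.apply([1,0,0])
for v in (s,t): print(proj(v,g+u*.138),shaft(v,g,u,.065,.115))
np.set_printoptions(threshold=100000,linewidth=250)
v=cv2.cvtColor(s['color'],cv2.COLOR_RGB2HSV)[...,2];print(v[205:222,274:296]);v=cv2.cvtColor(t['color'],cv2.COLOR_RGB2HSV)[...,2];print(v[207:220,276:296])
E
```

```text
[0.50158927 0.01021964 0.01398265] [ 0.06707429  0.06444316 -0.76772105] [ 0.03364061  0.20750705 -0.00863204] [ 9.98248577e-01 -5.91584876e-02 -2.25964699e-04]
[[287.73592858 211.79115548]] (array([0.35, 0.94]), [(0.065, np.float64(-1.75), np.float64(7.0)), (0.077, np.float64(-1.75), np.float64(3.0)), (0.09, np.float64(-2.25), np.float64(7.0)), (0.103, np.float64(-2.75), np.float64(7.0)), (0.115, np.float64(-3.0), np.float64(7.0))])
[[284.58528264 208.83029049]] (array([1.  , 0.06]), [(0.065, np.float64(-7.0), np.float64(7.0)), (0.077, np.float64(-7.0), np.float64(3.0)), (0.09, np.float64(-7.0), np.float64(3.0)), (0.103, np.float64(-7.0), np.float64(7.0)), (0.115, np.float64(-7.0), np.float64(7.0))])
[[182 178 174 174 175 173 153 143 138 141 178 235 247 244 242 243 245 246 247 235 172 235]
 [186 183 176 175 174 172 153 148 151 152 155 199 248 246 245 247 246 247 247 241 192 193]
 [186 185 182 179 177 169 150 147 149 144 136 171 235 249 247 245 248 247 248 248 240 178]
 [181 185 186 183 178 173 156 148 142 141 145 141 188 242 249 247 248 248 248 247 240 190]
 [177 183 187 186 182 174
[... 1538 characters left out ...]
09 111 129 144 154 169 183 194 189]
 [121 118 119 117 117 117 128 122 115 125 116 130 130 113 117 122 118 115 114 126]
 [142 131 123 121 118 128 144 159 174 175 155 157 151 123 121 122 119 121 118 116]
 [193 173 148 147 143 140 149 168 192 190 163 128 118 129 124 126 136 142 144 145]
 [207 205 209 209 204 197 164 158 188 187 162 131 128 147 145 139 170 186 198 208]
 [210 204 200 207 205 205 175 158 189 192 163 127 171 210 208 209 208 209 205 200]
 [203 202 204 202 203 201 170 155 189 189 159 124 173 207 202 201 196 201 203 194]
 [204 205 198 203 205 183 155 161 189 189 158 124 166 206 204 201 204 204 201 196]
 [208 203 201 201 201 184 160 164 189 189 151 132 175 203 200 203 202 206 201 200]]
```

The cone has entered the bore with no force, so I'll continue.

Request:
drive_tool:
  commands:
    - {"dx":0.002,"dy":0,"dz":0,"wx":0,"wy":0,"wz":0,"claw":0}
    - {"dx":0.002,"dy":0,"dz":0,"wx":0,"wy":0,"wz":0,"claw":0}
    - {"dx":0.002,"dy":0,"dz":0,"wx":0,"wy":0,"wz":0,"claw":0}
    - {"dx":0.002,"dy":0,"dz":0,"wx":0,"wy":0,"wz":0,"claw":0}
    - {"dx":0.002,"dy":0,"dz":0,"wx":0,"wy":0,"wz":0,"claw":0}
    - {"dx":0,"dy":0,"dz":0,"wx":0,"wy":0,"wz":0,"claw":0}
    - {"dx":0,"dy":0,"dz":0,"wx":0,"wy":0,"wz":0,"claw":0}

```text
clock: 12.05
tool_pos: [0.5117, 0.0096, 0.014]
eef_rot: [1.0, -0.03, -0.0, -0.0]
contact_force: [-0.7, 0.6, -0.5]
opening: 0.206
```

Request:
drive_tool:
  commands:
    - {"dx":0.003,"dy":0,"dz":0,"wx":0,"wy":0,"wz":0,"claw":0}
    - {"dx":0.003,"dy":0,"dz":0,"wx":0,"wy":0,"wz":0,"claw":0}
    - {"dx":0.003,"dy":0,"dz":0,"wx":0,"wy":0,"wz":0,"claw":0}
    - {"dx":0.003,"dy":0,"dz":0,"wx":0,"wy":0,"wz":0,"claw":0}
    - {"dx":0.003,"dy":0,"dz":0,"wx":0,"wy":0,"wz":0,"claw":0}
    - {"dx":0,"dy":0,"dz":0,"wx":0,"wy":0,"wz":0,"claw":0}
    - {"dx":0,"dy":0,"dz":0,"wx":0,"wy":0,"wz":0,"claw":0}

```text
clock: 12.75
tool_pos: [0.5267, 0.0088, 0.014]
eef_rot: [1.0, -0.029, -0.0, -0.0]
contact_force: [-0.3, 0.1, -0.4]
opening: 0.204
```

Request:
drive_tool:
  commands:
    - {"dx":0.003,"dy":0,"dz":0,"wx":0,"wy":0,"wz":0,"claw":0}
    - {"dx":0.003,"dy":0,"dz":0,"wx":0,"wy":0,"wz":0,"claw":0}
    - {"dx":0.003,"dy":0,"dz":0,"wx":0,"wy":0,"wz":0,"claw":0}
    - {"dx":0.003,"dy":0,"dz":0,"wx":0,"wy":0,"wz":0,"claw":0}
    - {"dx":0.003,"dy":0,"dz":0,"wx":0,"wy":0,"wz":0,"claw":0}
    - {"dx":0,"dy":0,"dz":0,"wx":0,"wy":0,"wz":0,"claw":0}
    - {"dx":0,"dy":0,"dz":0,"wx":0,"wy":0,"wz":0,"claw":0}

```text
clock: 13.45
tool_pos: [0.5417, 0.0079, 0.014]
eef_rot: [1.0, -0.03, -0.0, -0.0]
contact_force: [0.6, 0.1, -1.2]
opening: 0.205
```

Request:
drive_tool:
  commands:
    - {"dx":0.003,"dy":0,"dz":0,"wx":0,"wy":0,"wz":0,"claw":0}
    - {"dx":0.003,"dy":0,"dz":0,"wx":0,"wy":0,"wz":0,"claw":0}
    - {"dx":0.003,"dy":0,"dz":0,"wx":0,"wy":0,"wz":0,"claw":0}
    - {"dx":0.003,"dy":0,"dz":0,"wx":0,"wy":0,"wz":0,"claw":0}
    - {"dx":0.002,"dy":0,"dz":0,"wx":0,"wy":0,"wz":0,"claw":0}
    - {"dx":0.001,"dy":0,"dz":0,"wx":0,"wy":0,"wz":0,"claw":0}
    - {"dx":0,"dy":0,"dz":0,"wx":0,"wy":0,"wz":0,"claw":0}

```text
clock: 14.15
tool_pos: [0.5568, 0.007, 0.014]
eef_rot: [1.0, -0.03, 0.0, -0.0]
contact_force: [0.5, -0.5, -1.3]
opening: 0.205
```

Request:
drive_tool:
  commands:
    - {"dx":0.001,"dy":0,"dz":0,"wx":0,"wy":0,"wz":0,"claw":0}
    - {"dx":0.001,"dy":0,"dz":0,"wx":0,"wy":0,"wz":0,"claw":0}
    - {"dx":0.001,"dy":0,"dz":0,"wx":0,"wy":0,"wz":0,"claw":0}
    - {"dx":0.001,"dy":0,"dz":0,"wx":0,"wy":0,"wz":0,"claw":0}
    - {"dx":0.001,"dy":0,"dz":0,"wx":0,"wy":0,"wz":0,"claw":0}

```text
clock: 14.65
tool_pos: [0.5617, 0.0067, 0.014]
eef_rot: [1.0, -0.03, -0.0, -0.0]
contact_force: [-0.0, 0.0, -0.9]
opening: 0.208
```

Request:
drive_tool:
  commands:
    - {"dx":0.001,"dy":0,"dz":0,"wx":0,"wy":0,"wz":0,"claw":0}
    - {"dx":0.001,"dy":0,"dz":0,"wx":0,"wy":0,"wz":0,"claw":0}
    - {"dx":0.001,"dy":0,"dz":0,"wx":0,"wy":0,"wz":0,"claw":0}
    - {"dx":0.001,"dy":0,"dz":0,"wx":0,"wy":0,"wz":0,"claw":0}
    - {"dx":0.001,"dy":0,"dz":0,"wx":0,"wy":0,"wz":0,"claw":0}

```text
clock: 15.15
tool_pos: [0.5667, 0.0064, 0.014]
eef_rot: [1.0, -0.03, 0.0, -0.0]
contact_force: [-0.7, 0.8, -0.8]
opening: 0.204
```

Request:
drive_tool:
  commands:
    - {"dx":0.0007,"dy":0,"dz":0,"wx":0,"wy":0,"wz":0,"claw":0}
    - {"dx":0.0007,"dy":0,"dz":0,"wx":0,"wy":0,"wz":0,"claw":0}
    - {"dx":0.0006,"dy":0,"dz":0,"wx":0,"wy":0,"wz":0,"claw":0}

```text
clock: 15.45
tool_pos: [0.5687, 0.0063, 0.014]
eef_rot: [1.0, -0.03, -0.0, -0.0]
contact_force: [0.9, 0.2, -0.7]
opening: 0.208
```

Request:
drive_tool:
  commands:
    - {"dx":0.0007,"dy":0,"dz":0,"wx":0,"wy":0,"wz":0,"claw":0}
    - {"dx":0.0007,"dy":0,"dz":0,"wx":0,"wy":0,"wz":0,"claw":0}
    - {"dx":0.0006,"dy":0,"dz":0,"wx":0,"wy":0,"wz":0,"claw":0}

```text
clock: 15.75
tool_pos: [0.5701, 0.0063, 0.0139]
eef_rot: [1.0, -0.03, -0.001, -0.0]
contact_force: [-1.6, -0.2, -0.7]
opening: 0.203
```

Request:
drive_tool:
  commands:
    - {"dx":0.0007,"dy":0,"dz":0,"wx":0,"wy":0,"wz":0,"claw":0}
    - {"dx":0.0007,"dy":0,"dz":0,"wx":0,"wy":0,"wz":0,"claw":0}
    - {"dx":0.0006,"dy":0,"dz":0,"wx":0,"wy":0,"wz":0,"claw":0}

```text
clock: 16.05
tool_pos: [0.5724, 0.0062, 0.0139]
eef_rot: [1.0, -0.029, -0.0, -0.0]
contact_force: [-1.6, 1.4, -1.7]
opening: 0.208
```

Run:
```python
from h import *
t=grab('top','t9');st=r.get_state();print(st['clock'],st['tool_pos'],st['contact_force'],onz(t,[[277,197]],.064))
for n in ('t7','t9'):
    v=cv2.cvtColor(load(n)['color'],cv2.COLOR_RGB2HSV)[...,2].astype(int)
    print(n,'left rim col 274-275',v[190:216,274:276].mean(1).astype(int).tolist(),'right 294-296',v[190:220,294:297].mean(1).astype(int).tolist())
```

```text
16.1 [0.57263712 0.00619744 0.01396793] [-0.82823563  0.30752313  0.29939366] [[0.66916463 0.02184621 0.064     ]]
t7 left rim col 274-275 [182, 157, 99, 88, 91, 78, 35, 102, 188, 196, 164, 113, 115, 136, 184, 182, 181, 176, 187, 205, 194, 118, 119, 145, 190, 191] right 294-296 [202, 204, 189, 106, 88, 92, 80, 53, 137, 210, 197, 143, 129, 141, 153, 174, 172, 168, 173, 193, 203, 185, 123, 112, 139, 190, 189, 182, 185, 186]
t9 left rim col 274-275 [66, 57, 52, 70, 72, 71, 70, 66, 58, 62, 63, 68, 65, 66, 62, 65, 65, 64, 68, 64, 67, 64, 66, 64, 61, 66] right 294-296 [216, 217, 200, 113, 95, 97, 97, 133, 171, 84, 63, 75, 78, 82, 83, 79, 78, 74, 74, 74, 78, 77, 85, 90, 91, 89, 80, 70, 73, 80]
```

The collar is in contact and the pulley is sliding, with force about −1.6 N. The stop looks about 3 mm further on, so from here I'll take small single calls.

Request:
drive_tool:
  commands:
    - {"dx":0.0005,"dy":0,"dz":0,"wx":0,"wy":0,"wz":0,"claw":0}
    - {"dx":0.0005,"dy":0,"dz":0,"wx":0,"wy":0,"wz":0,"claw":0}

```text
clock: 16.3
tool_pos: [0.5736, 0.0061, 0.014]
eef_rot: [1.0, -0.03, -0.0, -0.0]
contact_force: [-1.5, 0.1, -0.8]
opening: 0.206
```

Request:
drive_tool:
  commands:
    - {"dx":0.0005,"dy":0,"dz":0,"wx":0,"wy":0,"wz":0,"claw":0}
    - {"dx":0.0005,"dy":0,"dz":0,"wx":0,"wy":0,"wz":0,"claw":0}

```text
clock: 16.5
tool_pos: [0.5747, 0.0059, 0.014]
eef_rot: [1.0, -0.03, 0.0, -0.0]
contact_force: [-1.2, 0.3, -1.0]
opening: 0.205
```

Request:
drive_tool:
  commands:
    - {"dx":0.0005,"dy":0,"dz":0,"wx":0,"wy":0,"wz":0,"claw":0}
    - {"dx":0.0005,"dy":0,"dz":0,"wx":0,"wy":0,"wz":0,"claw":0}

```text
clock: 16.7
tool_pos: [0.5757, 0.0059, 0.014]
eef_rot: [1.0, -0.03, -0.0, -0.0]
contact_force: [-1.2, 0.4, -0.8]
opening: 0.202
```

Request:
drive_tool:
  commands:
    - {"dx":0.0005,"dy":0,"dz":0,"wx":0,"wy":0,"wz":0,"claw":0}
    - {"dx":0.0005,"dy":0,"dz":0,"wx":0,"wy":0,"wz":0,"claw":0}

```text
clock: 16.9
tool_pos: [0.5767, 0.0058, 0.014]
eef_rot: [1.0, -0.03, 0.0, -0.0]
contact_force: [-1.5, 0.3, -1.3]
opening: 0.206
```

Request:
drive_tool:
  commands:
    - {"dx":0.0005,"dy":0,"dz":0,"wx":0,"wy":0,"wz":0,"claw":0}
    - {"dx":0.0005,"dy":0,"dz":0,"wx":0,"wy":0,"wz":0,"claw":0}

```text
clock: 17.1
tool_pos: [0.577, 0.0056, 0.0139]
eef_rot: [1.0, -0.03, -0.001, -0.0]
contact_force: [-2.9, 0.9, -0.7]
opening: 0.204
```

Request:
drive_tool:
  commands:
    - {"dx":0.0,"dy":0,"dz":0,"wx":0,"wy":0,"wz":0,"claw":0}

```text
clock: 17.2
tool_pos: [0.577, 0.0056, 0.0139]
eef_rot: [1.0, -0.03, -0.001, 0.0]
contact_force: [-2.1, -0.0, 0.2]
opening: 0.2
```

Request:
drive_tool:
  commands:
    - {"dx":0.0005,"dy":0,"dz":0,"wx":0,"wy":0,"wz":0,"claw":0}
    - {"dx":0.0,"dy":0,"dz":0,"wx":0,"wy":0,"wz":0,"claw":0}

```text
clock: 17.4
tool_pos: [0.577, 0.0056, 0.0138]
eef_rot: [1.0, -0.03, -0.001, -0.0]
contact_force: [-4.9, -0.5, -1.1]
opening: 0.206
```

Request:
drive_tool:
  commands:
    - {"dx":0.0005,"dy":0,"dz":0,"wx":0,"wy":0,"wz":0,"claw":0}
    - {"dx":0.0,"dy":0,"dz":0,"wx":0,"wy":0,"wz":0,"claw":0}

```text
clock: 17.6
tool_pos: [0.577, 0.0056, 0.0137]
eef_rot: [1.0, -0.03, -0.001, -0.0]
contact_force: [-5.9, -0.2, 0.2]
opening: 0.202
```

Request:
drive_tool:
  commands:
    - {"dx":0.0005,"dy":0,"dz":0,"wx":0,"wy":0,"wz":0,"claw":0}
    - {"dx":0.0,"dy":0,"dz":0,"wx":0,"wy":0,"wz":0,"claw":0}

```text
clock: 17.8
tool_pos: [0.577, 0.0056, 0.0136]
eef_rot: [1.0, -0.03, -0.002, -0.0]
contact_force: [-5.9, -0.7, 0.3]
opening: 0.204
```

Request:
drive_tool:
  commands:
    - {"dx":0.0005,"dy":0,"dz":0,"wx":0,"wy":0,"wz":0,"claw":0}
    - {"dx":0.0,"dy":0,"dz":0,"wx":0,"wy":0,"wz":0,"claw":0}

```text
clock: 18.0
tool_pos: [0.577, 0.0055, 0.0135]
eef_rot: [1.0, -0.03, -0.002, -0.0]
contact_force: [-7.3, 0.9, 0.2]
opening: 0.205
```

Request:
drive_tool:
  commands:
    - {"dx":0.0006,"dy":0,"dz":0,"wx":0,"wy":0,"wz":0,"claw":0}
    - {"dx":0.0,"dy":0,"dz":0,"wx":0,"wy":0,"wz":0,"claw":0}

```text
clock: 18.2
tool_pos: [0.5769, 0.0055, 0.0134]
eef_rot: [1.0, -0.03, -0.003, -0.0]
contact_force: [-8.4, -0.3, -0.2]
opening: 0.205
```

Request:
drive_tool:
  commands:
    - {"dx":0.0006,"dy":0,"dz":0,"wx":0,"wy":0,"wz":0,"claw":0}
    - {"dx":0.0,"dy":0,"dz":0,"wx":0,"wy":0,"wz":0,"claw":0}
    - {"dx":0.0,"dy":0,"dz":0,"wx":0,"wy":0,"wz":0,"claw":0}
    - {"dx":0.0,"dy":0,"dz":0,"wx":0,"wy":0,"wz":0,"claw":0}

```text
clock: 18.6
tool_pos: [0.5769, 0.0055, 0.0134]
eef_rot: [1.0, -0.03, -0.004, -0.0]
contact_force: [-9.6, -0.7, 0.5]
opening: 0.206
```

Request:
drive_tool:
  commands:
    - {"dx":0.0,"dy":0,"dz":0,"wx":0,"wy":0,"wz":0,"claw":0}
    - {"dx":0.0,"dy":0,"dz":0,"wx":0,"wy":0,"wz":0,"claw":0}
    - {"dx":0.0,"dy":0,"dz":0,"wx":0,"wy":0,"wz":0,"claw":0}

```text
clock: 18.9
tool_pos: [0.5769, 0.0056, 0.0133]
eef_rot: [1.0, -0.03, -0.004, -0.0]
contact_force: [-9.6, -0.1, 0.8]
opening: 0.204
```

The press held steadily at 9.6 N for about 0.6 s. Next I relax the push, tilt the tip up slightly so the pulley stays on the collar, and lift.

Request:
drive_tool:
  commands:
    - {"dx":-0.001,"dy":0,"dz":0,"wx":0,"wy":0,"wz":0,"claw":0}
    - {"dx":-0.001,"dy":0,"dz":0,"wx":0,"wy":0,"wz":0,"claw":0}
    - {"dx":-0.001,"dy":0,"dz":0,"wx":0,"wy":0,"wz":0,"claw":0}
    - {"dx":0,"dy":0,"dz":-0.002,"wx":0,"wy":0,"wz":0,"claw":0}
    - {"dx":0.0008,"dy":0,"dz":-0.002,"wx":0,"wy":0.02,"wz":0,"claw":0}
    - {"dx":0.0008,"dy":0,"dz":-0.002,"wx":0,"wy":0.02,"wz":0,"claw":0}
    - {"dx":0,"dy":0,"dz":0,"wx":0,"wy":0,"wz":0,"claw":0}

```text
clock: 19.6
tool_pos: [0.5786, 0.0056, 0.02]
eef_rot: [0.999, -0.03, 0.019, 0.0]
contact_force: [-4.5, -0.2, -2.1]
opening: 0.205
```

Request:
drive_tool:
  commands:
    - {"dx":-0.0008,"dy":0,"dz":-0.002,"wx":0,"wy":0,"wz":0,"claw":0}
    - {"dx":-0.0004,"dy":0,"dz":-0.003,"wx":0,"wy":0,"wz":0,"claw":0}
    - {"dx":0,"dy":0,"dz":-0.004,"wx":0,"wy":0,"wz":0,"claw":0}
    - {"dx":0,"dy":0,"dz":0,"wx":0,"wy":0,"wz":0,"claw":0}

```text
clock: 20.0
tool_pos: [0.5787, 0.0058, 0.0297]
eef_rot: [0.999, -0.029, 0.021, 0.001]
contact_force: [-1.2, 0.4, -2.7]
opening: 0.209
```

Request:
drive_tool:
  commands:
    - {"dx":0,"dy":0,"dz":-0.005,"wx":0,"wy":0,"wz":0,"claw":0}
    - {"dx":0,"dy":0,"dz":-0.008,"wx":0,"wy":0,"wz":0,"claw":0}
    - {"dx":0,"dy":0,"dz":-0.01,"wx":0,"wy":0,"wz":0,"claw":0}
    - {"dx":0,"dy":0,"dz":-0.012,"wx":0,"wy":0,"wz":0,"claw":0}
    - {"dx":0,"dy":0,"dz":-0.012,"wx":0,"wy":0,"wz":0,"claw":0}
    - {"dx":0,"dy":0,"dz":-0.01,"wx":0,"wy":0,"wz":0,"claw":0}
    - {"dx":0,"dy":0,"dz":-0.005,"wx":0,"wy":0,"wz":0,"claw":0}
    - {"dx":0,"dy":0,"dz":0,"wx":0,"wy":0,"wz":0,"claw":0}
    - {"dx":0,"dy":0,"dz":0,"wx":0,"wy":0,"wz":0,"claw":0}
    - {"dx":0,"dy":0,"dz":0,"wx":0,"wy":0,"wz":0,"claw":0}

```text
clock: 21.0
tool_pos: [0.5749, 0.006, 0.0904]
eef_rot: [0.999, -0.03, 0.019, 0.001]
contact_force: [-0.5, 0.2, -2.9]
opening: 0.202
```

Run:
```python
from h import *
s=grab('side','s10');t=grab('top','t10');st=r.get_state();R=Ro.from_quat(st['eef_rot']);p=st['tool_pos'];print(p,st['contact_force'],st['moment'],st['opening'])
u=R.apply([1,0,0]);g=p-R.apply([0,0,1])*.039;print('g',g,'u',u)
for v in (s,t): print(proj(v,np.array([g+u*a for a in (-.028,.056,.06,.078,.096,.138)])).round(1).tolist())
def cm(v,x,y,w,h):
    q=cv2.cvtColor(v['color'],cv2.COLOR_RGB2HSV)[y:y+h,x:x+w].astype(int);m=((q[...,0]>15)&(q[...,0]<45)&(q[...,1]<75)&(q[...,1]>12)&(q[...,2]>110)).astype(np.uint8)
    n,l,stt,c=cv2.connectedComponentsWithStats(m);k=1+stt[1:,4].argmax();return stt[k]+[x,y,0,0,0],c[k]+[x,y]
print(cm(s,255,150,70,90),cm(t,260,150,60,75))
tt=cv2.resize(t['color'][150:250,230:330,::-1],None,fx=4,fy=4,interpolation=cv2.INTER_CUBIC);ss=cv2.resize(s['color'][150:250,240:340,::-1],None,fx=4,fy=4,interpolation=cv2.INTER_CUBIC)
cv2.imwrite('pics/m9.png',np.hstack([ss,tt]))
# destination: stand centre (.6406,.2291) yaw -6.6
c=np.array([.6406,.2291]);y=np.radians(-6.6);e=np.array([np.cos(y),np.sin(y)]);print('grip at stand',c-.078*e)
```

```text
[0.5749626  0.00589804 0.09039353] [ 0.59508268  0.44864679 -1.48638531] [ 0.00161262  0.40201277 -0.01563288] 0.20616296585554936
g [0.57344631 0.00598579 0.12936394] u [ 0.99749178 -0.05910572  0.03894444]
[[259.0, 205.3], [285.2, 195.0], [286.4, 194.5], [291.9, 192.3], [297.3, 190.2], [309.8, 185.2]]
[[281.8, 241.3], [283.8, 207.1], [283.9, 205.5], [284.3, 198.3], [284.7, 191.1], [285.7, 174.5]]
(array([282, 181,  21,  26, 232]), array([293.94827586, 192.40517241])) (array([286, 189,  14,   7,  35]), array([294.08571429, 192.54285714]))
grip at stand [0.56311692 0.2380651 ]
```

View pics/m9.png

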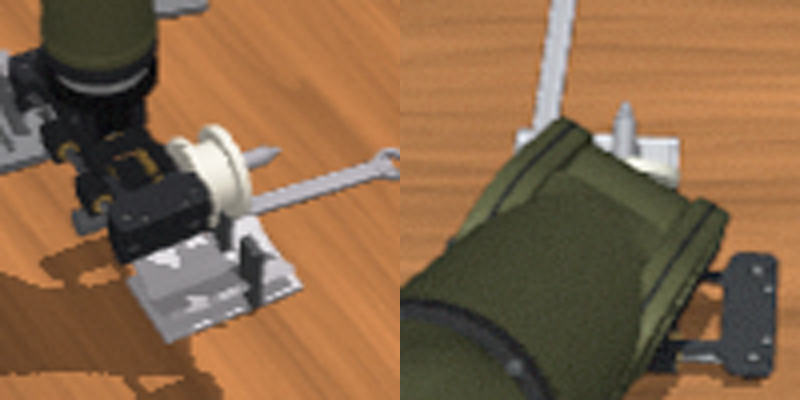

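The pulley hangs on the arbor clear of the trough. The tip is at side (309.5,187.5) and top (286.7,175.7), lower than predicted, so the arbor droops a little in the grip. I'll quantify that.

Run:
```python
from h import *
s=load('s10');t=load('t10')
T,e=tri(s,[309.5,187.5],t,[286.7,175.7]);print('tip',T,e)
g=np.array([.5734,.0060,.1294]);print('pred tip',g+.138*np.array([.9975,-.0591,.0389]))
H=g-.028*np.array([.9975,-.0591,.0389]);print('slope from handle end',(T[2]-H[2])/.166, proj(s,T),proj(s,T+[0,0,.01]))
st=r.get_state();print(st['contact_force'],st['moment'],st['tool_pos'],st['q'].round(2))
R0=Ro.from_quat(st['eef_rot'])
Rt=down(-6.6)*Ro.from_rotvec([0,.10,0])
rows(st['tool_pos'],R0,[.5645,.238,.115],Rt,12)
```

```text
tip [ 0.70942404 -0.00447601  0.12818624] 0.0008603427006745199
pred tip [ 0.711055  -0.0021558  0.1347682]
slope from handle end -0.0007503698736504469 [[309.64057946 187.46114058]] [[309.82433508 185.06930962]]
[ 0.59508268  0.44864679 -1.48638531] [ 0.00161262  0.40201277 -0.01563288] [0.5749626  0.00589804 0.09039353] [-0.34  0.84  0.43  1.88 -0.67  0.52 -1.09]
dx -0.0019 dy -0.0193 dz -0.0021 w [-0.0003  0.0051  0.0047]
dx -0.0020 dy -0.0192 dz -0.0021 w 
dx -0.0021 dy -0.0192 dz -0.0022 w 
dx -0.0022 dy -0.0192 dz -0.0022 w 
dx -0.0022 dy -0.0192 dz -0.0022 w 
dx -0.0023 dy -0.0192 dz -0.0022 w 
dx -0.0024 dy -0.0192 dz -0.0022 w 
dx -0.0025 dy -0.0192 dz -0.0022 w 
dx -0.0026 dy -0.0192 dz -0.0023 w 
dx -0.0026 dy -0.0192 dz -0.0023 w 
dx -0.0027 dy -0.0191 dz -0.0023 w 
dx -0.0028 dy -0.0191 dz -0.0023 w
```

The arbor is level to within about 0.001 rad and the pulley is on the collar. I'll tilt up a further 0.02 for the carry and move over the stand.

Request:
drive_tool:
  commands:
    - {"dx":-0.0019,"dy":-0.01,"dz":-0.003,"wx":0,"wy":0.004,"wz":0.0047,"claw":0}
    - {"dx":-0.002,"dy":-0.019,"dz":-0.003,"wx":0,"wy":0.004,"wz":0.0047,"claw":0}
    - {"dx":-0.0021,"dy":-0.0215,"dz":-0.003,"wx":0,"wy":0.004,"wz":0.0047,"claw":0}
    - {"dx":-0.0022,"dy":-0.0215,"dz":-0.003,"wx":0,"wy":0.004,"wz":0.0047,"claw":0}
    - {"dx":-0.0022,"dy":-0.0215,"dz":-0.003,"wx":0,"wy":0.004,"wz":0.0047,"claw":0}
    - {"dx":-0.0023,"dy":-0.0215,"dz":-0.003,"wx":0,"wy":0,"wz":0.0047,"claw":0}
    - {"dx":-0.0024,"dy":-0.0215,"dz":0,"wx":0,"wy":0,"wz":0.0047,"claw":0}
    - {"dx":-0.0025,"dy":-0.0215,"dz":0,"wx":0,"wy":0,"wz":0.0047,"claw":0}
    - {"dx":-0.0026,"dy":-0.0215,"dz":0,"wx":0,"wy":0,"wz":0.0047,"claw":0}
    - {"dx":-0.0027,"dy":-0.0215,"dz":0,"wx":0,"wy":0,"wz":0.0047,"claw":0}
    - {"dx":-0.0028,"dy":-0.0205,"dz":0,"wx":0,"wy":0,"wz":0.0047,"claw":0}
    - {"dx":-0.0029,"dy":-0.011,"dz":0,"wx":0,"wy":0,"wz":0.0047,"claw":0}

```text
clock: 22.3
tool_pos: [0.5648, 0.2437, 0.1072]
eef_rot: [0.998, -0.056, 0.029, -0.001]
contact_force: [0.3, 0.1, -2.3]
opening: 0.202
```

Request:
drive_tool:
  commands:
    - {"dx":0,"dy":0,"dz":0,"wx":0,"wy":0,"wz":0,"claw":0}
    - {"dx":0,"dy":0,"dz":0,"wx":0,"wy":0,"wz":0,"claw":0}
    - {"dx":0,"dy":0,"dz":0,"wx":0,"wy":0,"wz":0,"claw":0}

```text
clock: 22.6
tool_pos: [0.566, 0.2382, 0.1078]
eef_rot: [0.998, -0.059, 0.03, 0.001]
contact_force: [-0.5, -0.6, -2.1]
opening: 0.202
```

Run:
```python
from h import *
s=grab('side','s11');t=grab('top','t11');st=r.get_state();R=Ro.from_quat(st['eef_rot']);p=st['tool_pos'];u=R.apply([1,0,0]);g=p-R.apply([0,0,1])*.039
print(p,'g',g,'u',u,st['contact_force'],st['moment'],st['q'].round(2))
s0=load('s0');y=np.radians(-6.6);e=np.array([np.cos(y),np.sin(y),0]);n=np.array([-e[1],e[0],0]);c=np.array([.6406,.2291,.08])
sc=6;ox,oy=225,130
def cr(v,w=65,h=95): return cv2.resize(v['color'][oy:oy+h,ox:ox+w,::-1],None,fx=sc,fy=sc,interpolation=cv2.INTER_CUBIC)
A=cr(s0);B=cr(s)
for a in (-.042,-.032,.032,.042):
    for b in (-.015,.015):
        for I in (A,):
            q=(proj(s0,c+a*e+b*n)[0]-[ox,oy]+.5)*sc;cv2.circle(I,tuple(int(x) for x in q),2,(0,0,255),-1)
for a in (-.028,.056,.078,.138):
    q=(proj(s,g+a*u)[0]-[ox,oy]+.5)*sc;cv2.circle(B,tuple(int(x) for x in q),3,(0,0,255),-1)
cv2.imwrite('pics/m10.png',np.hstack([A,B]))
print(proj(t,np.array([g+a*u for a in (-.028,.056,.078,.138)])).round(1).tolist())
```

```text
[0.56605536 0.23843163 0.10784989] g [0.56371537 0.23860645 0.14677924] u [ 0.99125513 -0.11747333  0.06011053] [ 0.14378953  0.37556154 -2.43197913] [ 0.01517287  0.44856933 -0.02402955] [-0.8   0.88  0.57  1.77 -0.71  0.64 -1.52]
[[184.1, 244.7], [189.1, 210.2], [190.4, 201.3], [193.9, 177.2]]
```

View pics/m10.png

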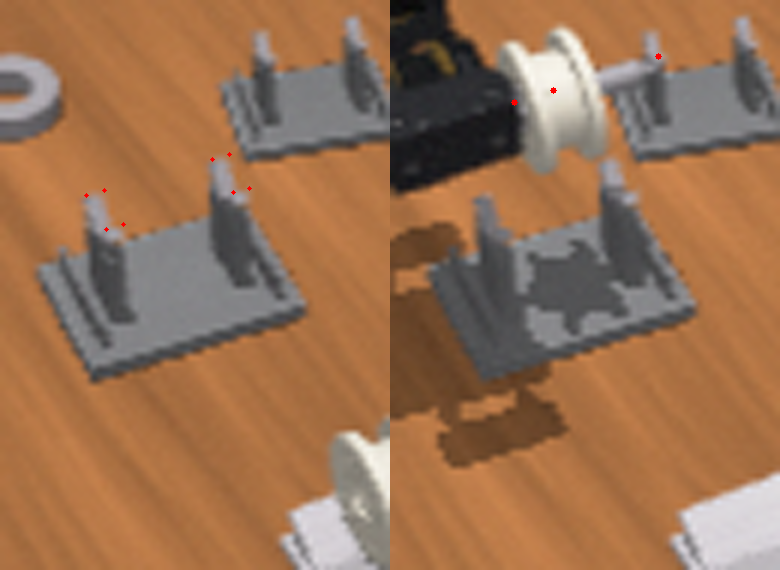

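The posts match the predicted rims, and the pulley hangs against the collar over the gap. Lowering now.

Request:
drive_tool:
  commands:
    - {"dx":0,"dy":-0.001,"dz":0.008,"wx":0,"wy":0,"wz":0,"claw":0}
    - {"dx":0,"dy":0,"dz":0.01,"wx":0,"wy":0,"wz":0,"claw":0}
    - {"dx":0,"dy":0,"dz":0.01,"wx":0,"wy":0,"wz":0,"claw":0}
    - {"dx":0,"dy":0,"dz":0.01,"wx":0,"wy":0,"wz":0,"claw":0}
    - {"dx":0,"dy":0,"dz":0.008,"wx":0,"wy":0,"wz":0,"claw":0}
    - {"dx":0,"dy":0,"dz":0.005,"wx":0,"wy":0,"wz":0,"claw":0}
    - {"dx":0,"dy":0,"dz":0.003,"wx":0,"wy":-0.01,"wz":0,"claw":0}
    - {"dx":0,"dy":0,"dz":0,"wx":0,"wy":0,"wz":0,"claw":0}
    - {"dx":0,"dy":0,"dz":0,"wx":0,"wy":0,"wz":0,"claw":0}
    - {"dx":0,"dy":0,"dz":0,"wx":0,"wy":0,"wz":0,"claw":0}

```text
clock: 23.7
tool_pos: [0.5694, 0.2409, 0.0541]
eef_rot: [0.998, -0.058, 0.025, -0.0]
contact_force: [0.0, -0.3, -1.7]
opening: 0.207
```

Run:
```python
from h import *
s=grab('side','s12');t=grab('top','t12');st=r.get_state();R=Ro.from_quat(st['eef_rot']);p=st['tool_pos'];u=R.apply([1,0,0]);g=p-R.apply([0,0,1])*.039
print(p,'g',g,'u',u,st['contact_force'],st['moment'])
sc=6;ox,oy=215,125
def cr(v,ox,oy,w=65,h=80): return cv2.resize(v['color'][oy:oy+h,ox:ox+w,::-1],None,fx=sc,fy=sc,interpolation=cv2.INTER_CUBIC)
cv2.imwrite('pics/m11.png',np.hstack([cr(s,ox,oy),cr(t,170,165)]))
print(proj(s,np.array([g+a*u for a in (-.028,.056,.078,.138)])).round(1).tolist(),proj(t,np.array([g+a*u for a in (-.028,.056,.078,.138)])).round(1).tolist())
```

```text
[0.5692903  0.24097201 0.0540845 ] g [0.5673221  0.24106093 0.0930347 ] u [ 0.99207015 -0.11514056  0.05039321] [-0.24282563 -0.44784525 -3.02751287] [ 0.03838346  0.38279445 -0.01566702]
[[222.4, 166.6], [246.8, 158.7], [253.1, 156.6], [270.0, 151.1]] [[188.6, 245.3], [193.4, 212.6], [194.6, 204.1], [197.9, 181.2]]
```

View pics/m11.png

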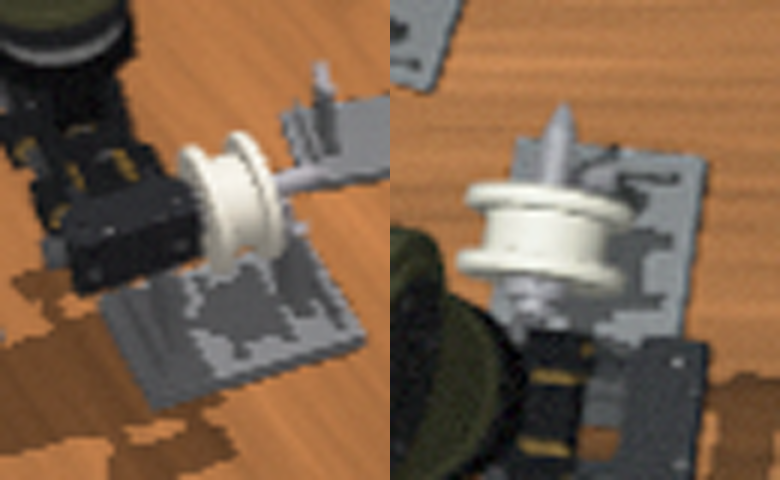

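The view shows the pulley against the collar and the shaft above the notches. The tilted descent crept 3–4 mm forward, so I'll correct that and lower on.

Request:
drive_tool:
  commands:
    - {"dx":-0.0022,"dy":0.0011,"dz":0,"wx":0,"wy":0,"wz":0,"claw":0}
    - {"dx":-0.0021,"dy":0.0011,"dz":0.001,"wx":0,"wy":0,"wz":0,"claw":0}
    - {"dx":0,"dy":0,"dz":0.003,"wx":0,"wy":0,"wz":0,"claw":0}
    - {"dx":0,"dy":0,"dz":0.003,"wx":0,"wy":0,"wz":0,"claw":0}
    - {"dx":0,"dy":0,"dz":0.003,"wx":0,"wy":0,"wz":0,"claw":0}
    - {"dx":0,"dy":0,"dz":0.002,"wx":0,"wy":0,"wz":0,"claw":0}
    - {"dx":0,"dy":0,"dz":0,"wx":0,"wy":0,"wz":0,"claw":0}
    - {"dx":0,"dy":0,"dz":0,"wx":0,"wy":0,"wz":0,"claw":0}
    - {"dx":0,"dy":0,"dz":0,"wx":0,"wy":0,"wz":0,"claw":0}

```text
clock: 24.7
tool_pos: [0.5653, 0.2391, 0.0416]
eef_rot: [0.998, -0.058, 0.025, -0.0]
contact_force: [0.6, -0.2, -2.6]
opening: 0.202
```

Request:
drive_tool:
  commands:
    - {"dx":0,"dy":0,"dz":0.001,"wx":0,"wy":0,"wz":0,"claw":0}
    - {"dx":0,"dy":0,"dz":0.001,"wx":0,"wy":0,"wz":0,"claw":0}
    - {"dx":0,"dy":0,"dz":0.001,"wx":0,"wy":0,"wz":0,"claw":0}
    - {"dx":0,"dy":0,"dz":0,"wx":0,"wy":0,"wz":0,"claw":0}

```text
clock: 25.1
tool_pos: [0.5652, 0.2391, 0.0384]
eef_rot: [0.998, -0.058, 0.025, -0.0]
contact_force: [-0.6, 0.1, -2.7]
opening: 0.205
```

Request:
drive_tool:
  commands:
    - {"dx":0,"dy":0,"dz":0.001,"wx":0,"wy":0,"wz":0,"claw":0}
    - {"dx":0,"dy":0,"dz":0.001,"wx":0,"wy":0,"wz":0,"claw":0}
    - {"dx":0,"dy":0,"dz":0,"wx":0,"wy":0,"wz":0,"claw":0}

```text
clock: 25.4
tool_pos: [0.5654, 0.2391, 0.0364]
eef_rot: [0.998, -0.058, 0.025, -0.0]
contact_force: [-0.1, 0.4, -2.1]
opening: 0.205
```

Request:
drive_tool:
  commands:
    - {"dx":0,"dy":0,"dz":0.001,"wx":0,"wy":0,"wz":0,"claw":0}
    - {"dx":0,"dy":0,"dz":0,"wx":0,"wy":0,"wz":0,"claw":0}
    - {"dx":0,"dy":0,"dz":0,"wx":0,"wy":0,"wz":0,"claw":0}

```text
clock: 25.7
tool_pos: [0.5656, 0.2389, 0.0356]
eef_rot: [0.998, -0.058, 0.025, -0.0]
contact_force: [0.3, -0.8, -1.9]
opening: 0.204
```

Run:
```python
from h import *
st=r.get_state();print(st['tool_pos'],st['contact_force'],st['moment'])
```

```text
[0.56561753 0.23888517 0.03559287] [ 0.31907208 -0.81516654 -1.93477564] [-0.05401933  0.42311141 -0.10653384]
```

Request:
drive_tool:
  commands:
    - {"dx":0,"dy":0,"dz":0.001,"wx":0,"wy":0,"wz":0,"claw":0}
    - {"dx":0,"dy":0,"dz":0,"wx":0,"wy":0,"wz":0,"claw":0}
    - {"dx":0,"dy":0,"dz":0,"wx":0,"wy":0,"wz":0,"claw":0}

```text
clock: 26.0
tool_pos: [0.5657, 0.2388, 0.0347]
eef_rot: [0.998, -0.058, 0.025, -0.0]
contact_force: [-0.5, -1.1, 0.8]
opening: 0.208
```

Request:
drive_tool:
  commands:
    - {"dx":0,"dy":0,"dz":0.001,"wx":0,"wy":0,"wz":0,"claw":0}
    - {"dx":0,"dy":0,"dz":0,"wx":0,"wy":0,"wz":0,"claw":0}
    - {"dx":0,"dy":0,"dz":0,"wx":0,"wy":0,"wz":0,"claw":0}

```text
clock: 26.3
tool_pos: [0.5657, 0.2388, 0.0338]
eef_rot: [0.998, -0.058, 0.025, -0.0]
contact_force: [-2.3, -2.9, 3.2]
opening: 0.208
```

Run:
```python
from h import *
st=r.get_state();print(st['tool_pos'],st['contact_force'],st['moment'])
```

```text
[0.56571136 0.23882685 0.03379387] [-2.29493592 -2.88799447  3.18817016] [-0.32652384  0.49373354 -0.06829268]
```

Contact with a sideways push toward −y, so I'll ease the arbor that way to centre it in the vee.

Request:
drive_tool:
  commands:
    - {"dx":0,"dy":0.001,"dz":0,"wx":0,"wy":0,"wz":0,"claw":0}
    - {"dx":0,"dy":0,"dz":0,"wx":0,"wy":0,"wz":0,"claw":0}
    - {"dx":0,"dy":0,"dz":0,"wx":0,"wy":0,"wz":0,"claw":0}

```text
clock: 26.6
tool_pos: [0.5657, 0.2386, 0.0337]
eef_rot: [0.998, -0.058, 0.025, -0.001]
contact_force: [-1.7, -0.2, 4.4]
opening: 0.205
```

Run:
```python
from h import *
s=grab('side','s13');t=grab('top','t13');st=r.get_state();R=Ro.from_quat(st['eef_rot']);p=st['tool_pos'];u=R.apply([1,0,0]);g=p-R.apply([0,0,1])*.039
print(p,'g',g,'u',u,st['contact_force'],st['moment'])
sc=6;ox,oy=215,125
def cr(v,ox,oy,w=65,h=80): return cv2.resize(v['color'][oy:oy+h,ox:ox+w,::-1],None,fx=sc,fy=sc,interpolation=cv2.INTER_CUBIC)
cv2.imwrite('pics/m12.png',cv2.convertScaleAbs(np.hstack([cr(s,ox,oy),cr(t,170,165)]),alpha=1.3,beta=10))
# ideal tip location in both views
y=np.radians(-6.6);e=np.array([np.cos(y),np.sin(y),0]);c=np.array([.6406,.2291,.075])
print('ideal tip/far rim px',[((proj(v,np.array([c+.06*e]))[0]-o)*6).round(0).tolist() for v,o in ((s,[215,125]),(t,[170,165]))])
```

```text
[0.56569218 0.23856348 0.0336621 ] g [0.56372851 0.23863863 0.07261256] u [ 0.99211093 -0.11485643  0.05023854] [-1.68326967  0.73175893  3.93989404] [0.07572135 0.40378153 0.03809708]
ideal tip/far rim px [[327.0, 197.0], [187.0, 120.0]]
```

View pics/m12.png

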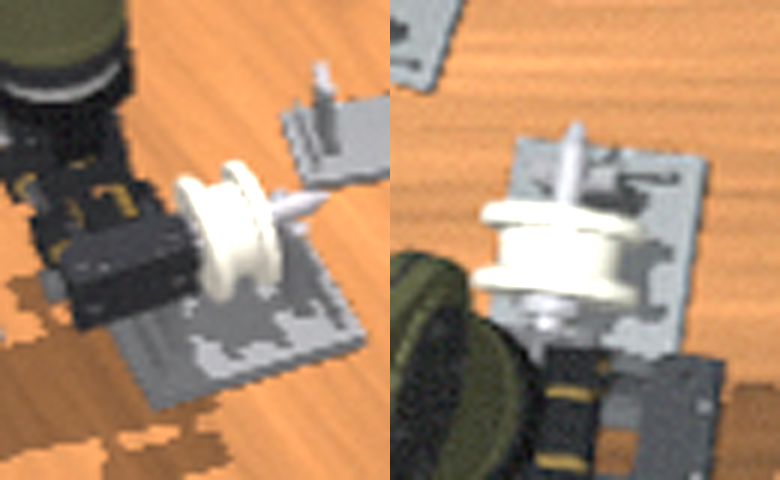

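The tip is at side (325,197) and top (186,123) in the crops, against ideals of (327,197) and (187,120). It's seated in both notches with the side force near zero. I'll relax, open and withdraw upward.

Request:
drive_tool:
  commands:
    - {"dx":0,"dy":0,"dz":-0.0015,"wx":0,"wy":0,"wz":0,"claw":0}
    - {"dx":0,"dy":0,"dz":0,"wx":0,"wy":0,"wz":0,"claw":0.25}
    - {"dx":0,"dy":0,"dz":0,"wx":0,"wy":0,"wz":0,"claw":0.3}
    - {"dx":0,"dy":0,"dz":0,"wx":0,"wy":0,"wz":0,"claw":0.4}
    - {"dx":0,"dy":0,"dz":0,"wx":0,"wy":0,"wz":0,"claw":0.5}
    - {"dx":0,"dy":0,"dz":0,"wx":0,"wy":0,"wz":0,"claw":0.6}
    - {"dx":0,"dy":0,"dz":0,"wx":0,"wy":0,"wz":0,"claw":0.6}
    - {"dx":0,"dy":0,"dz":0,"wx":0,"wy":0,"wz":0,"claw":0.6}

```text
clock: 27.5
tool_pos: [0.5654, 0.2381, 0.035]
eef_rot: [0.998, -0.058, 0.025, -0.0]
contact_force: [1.4, 0.6, 0.2]
opening: 0.598
```

Request:
drive_tool:
  commands:
    - {"dx":0,"dy":0,"dz":-0.005,"wx":0,"wy":0,"wz":0,"claw":0.6}
    - {"dx":0,"dy":0,"dz":-0.01,"wx":0,"wy":0,"wz":0,"claw":0.6}
    - {"dx":0,"dy":0,"dz":-0.015,"wx":0,"wy":0,"wz":0,"claw":0.6}
    - {"dx":0,"dy":0,"dz":-0.02,"wx":0,"wy":0,"wz":0,"claw":0.6}
    - {"dx":-0.01,"dy":0,"dz":-0.03,"wx":0,"wy":0,"wz":0,"claw":0.6}
    - {"dx":-0.02,"dy":0,"dz":-0.03,"wx":0,"wy":0,"wz":0,"claw":0.6}
    - {"dx":-0.03,"dy":0,"dz":-0.03,"wx":0,"wy":0,"wz":0,"claw":0.6}
    - {"dx":-0.03,"dy":0,"dz":-0.02,"wx":0,"wy":0,"wz":0,"claw":0.6}
    - {"dx":0,"dy":0,"dz":0,"wx":0,"wy":0,"wz":0,"claw":0.6}
    - {"dx":0,"dy":0,"dz":0,"wx":0,"wy":0,"wz":0,"claw":0.6}
    - {"dx":0,"dy":0,"dz":0,"wx":0,"wy":0,"wz":0,"claw":0.6}

```text
clock: 28.6
tool_pos: [0.4692, 0.2488, 0.1906]
eef_rot: [0.998, -0.058, 0.026, -0.0]
contact_force: [-0.5, -0.1, 0.4]
opening: 0.597
```

Run:
```python
from h import *
s=grab('side','s14');t=grab('top','t14');st=r.get_state();print(st['clock'],st['tool_pos'],st['contact_force'],st['opening'])
y=np.radians(-6.6);e=np.array([np.cos(y),np.sin(y),0]);c=np.array([.6406,.2291,.075]);sc=6
out=[]
for v,o in ((s,[215,125]),(t,[170,170])):
    I=cv2.convertScaleAbs(cv2.resize(v['color'][o[1]:o[1]+85,o[0]:o[0]+65,::-1],None,fx=sc,fy=sc,interpolation=cv2.INTER_CUBIC),alpha=1.2,beta=10)
    for a in (-.106,.06): cv2.circle(I,tuple(int(x) for x in (proj(v,c+a*e)[0]-o+.5)*sc),2,(0,0,255),-1)
    out.append(I)
cv2.imwrite('pics/m13.png',np.hstack(out))
```

```text
28.7 [0.46904838 0.24839532 0.19000253] [-0.465577   -0.16947174  0.06190743] 0.6029513889741861
```

View pics/m13.png

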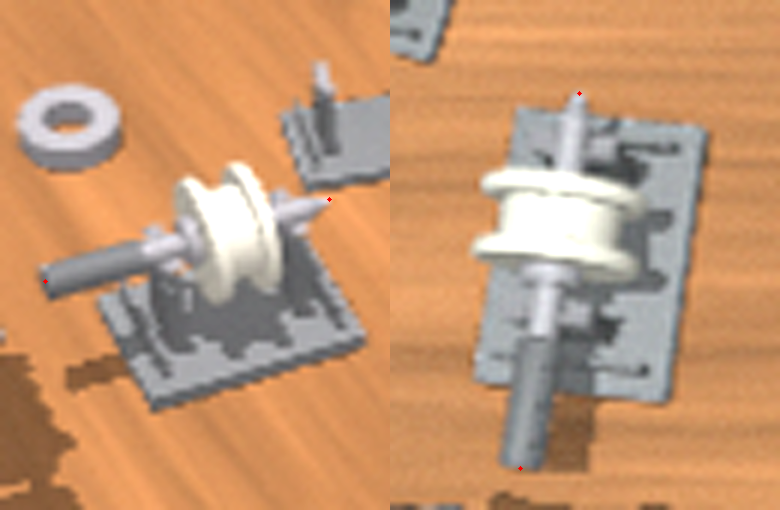

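The arbor lies in both notches with its ends on the predicted points, and the pulley is against the collar between the posts. Handing in.

```bash
python3 -c "
from plant import r
print(r.finish_job())"
```

```text
the job is handed in; nothing more can be done
None
```

The arbor is lying in both notches of the truing stand with the pulley against its collar between the posts, and the job is handed in. The robot gave no verdict.

- **Grasp:** The first try closed on nothing. The images put the fingertips about 31 mm higher than the reported tool position implies. I used the measured offset from then on, and the second grip held.
- **Pressing home:** The arbor went through the bore with no force beyond sensor noise, and the pulley slid at about 1.5 N to the back stop. I pressed at a steady 9.6 N for about 0.6 s. The highest force read was 9.6 N, but readings came only at the end of each call.
- **Lift and laying down:** The pulley was lifted with its bore about 75 mm above its place in the trough. It was lowered by feel, with a net upward force of about 4 N at most. I eased it about 1 mm sideways to centre it in the notches before letting go.
- **Last check (28.7 s):** Both arbor ends matched the expected positions in both pictures to within about a pixel (2–3 mm). The pulley was against the collar, and the gripper was open and clear.
- **Bystanders:** I never moved near the can, the wrench or the bearing. I did not measure their positions again at the end.
- **Picture budget:** I viewed 15 pictures against the budget of 10. Most of the excess came from finding the fingertip offset and checking the placing.

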